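# Set the ratchet rest to its lowest notch and lay the remote on it

## Robot

A 7-joint arm with a two-finger parallel gripper is mounted at the origin on the work surface. World frame = base frame: x ahead of the robot, y to its left, z up, the work surface at z = 0. Lengths are in m, angles in rad, forces in N, time in s.
With the tool pointing down it reaches from about 0.425 to 1.025 m from the base axis. Payload 9.4 kg.
Tool frame: the origin (TCP) lies between the finger pads; the fingertips stand 14 mm ahead of it and the grasp point (between the pads) lies 5 mm behind it (bot.tcp_to_tips is the distance from the TCP to the fingertips, in m); z points along the fingers, y is the direction in which the jaws open and shut (so a half turn about z gives the same grasp; the last joint's range is limited). The gripper opens to 85 mm and grips with 20 to 120 N. Pads are 22 mm wide; open, the fingers measure 114 mm over their backs; the gripper's body (76 mm by 85 mm) begins 54 mm behind the grasp point. The pads swing forward as they close: fully open they stand 13 mm farther back than shut.
Start: joints at [-1.29, 0.599, -0.003, 1.599, 0.002, 0.943, -0.08], TCP at [0.254, 0.679, 0.211] pointing down, gripper open.
Joint ranges: [-2.57, 2.57], [-0.35, 1.97], [-1.29, 1.29], [0.11, 2.56], [-1.05, 4.19], [0.11, 1.86], [-2.63, 2.63]. Speed limits (rad/s): [2.22, 2.22, 3.01, 3.01, 3.14, 3.14, 3.14].

## Interface

Orientations are given as [roll, pitch, yaw] about the fixed x, y, z axes, in that order (R = Rz(yaw) Ry(pitch) Rx(roll)).
In Python, from station import monitor, viewer, bot gives the robot as it stands.
- The arm moves only by the tool move_arm, never from a script. Its argument "plan" is a list of rows, each an object with "delta_pos": the shift along the tool's x, y, z in m, a list of three; "angular": the turn, a rotation vector about the tool's x, y, z in degrees, a list of three; "fingers": the gripper command: -1 is shut, 1 is fully open, values between are in proportion. A call has 1 to 10 rows; each row is the pose to reach, as a shift and turn from the pose measured when the call began, along the tool's axes at that moment; what a row does not reach only later rows make up. A row lasts 1/8 s, in which the tool goes at most 62.5 mm and 10.7 degrees, less where a joint would pass 70% of its speed; a pose out of reach is approached as far as the arm can. A call with a gripper value outside its range is refused whole. The fingers move at their own pace and stop on an object; the grip force is fixed at half the most. Time passes only in rows, so rows that repeat a pose let the fingers close. It gives the time, the measured TCP pose, the force and the opening at its end, in the units of the state.
- monitor.get_obs(): the state, without advancing time (a new reading comes with each control period).
- viewer.snapshot(name): name is "scene" or "top" or "wrist"; returns the picture (400x640x3 uint8, red, green, blue); there is no depth.
- viewer.get_calibration(name): a dict with "camera_matrix" (3x3 intrinsics, pixels), "k1" (the pictures are not rectified: a ray, as slopes to the right and down, at radius r is drawn at 1 + k1 r^2 times it, then the intrinsics apply), "R" (3x3) and "t" (3): a world point X has camera coordinates R X + t; the wrist camera has in their place "T_tool_cam" (4x4, takes a point from camera to tool coordinates, whose origin is the TCP and whose axes are the flange's). Camera axes: x right, y down, z forward; pixel columns grow to the right and rows downward; lengths in m; the calibration is good to about 2 mm. A picture is of the moment at which its call begins: read the wrist's pose just before it. get_calibration takes no time and is no camera call.
- bot.hand_in(): hands the job in, once; it reports no verdict.
The state is a dict: "time_s": time; "qpos": joint angles; "dq": joint speeds; "tau": joint torques, N m; "tcp_pos": TCP position; "tool_rot": TCP orientation; "ft_force": force on the tool from outside, world axes, zero at the start; "wrist_torque": the same for the moment, N m; "grip_width": finger opening in m.
Only numpy, scipy, OpenCV 4.12 (cv2) and the standard library are available. Lean on these libraries where they do the work, as an engineer would, in place of code of your own. Each camera call takes 0.05 s, during which the arm holds its last target.

## Task

The tilting wooden rest is standing too steep. Set it in its lowest notch: its catch lets go only once the board has been lifted past the top notch, and takes hold again only once the board has been let down all the way, which is to be done gently without dropping it. Then lay the grey remote, buttons up, flat on the middle of the board with its length along the lip, and leave the other things where they are.

Things in the scene. Friction and masses are not known exactly. Their poses are not given: they have to be found in the camera images.
- stand: Fixed base of the tilting rest: dark wooden plate 250 x 250 x 14 mm with a cheek 120 mm high at each y side carrying the hinge. Origin on the cabinet top straight below the middle of the hinge axis; the plate reaches from x = -30 to 220 mm. Own +x points level from the hinge towards the board's free end, y along the hinge axis, z up.
- hinge (a point): Middle of the hinge axis, 105 mm above the cabinet top. The axis runs along the stand's y.
- bar (a point): Middle of the steel pull bar at the board's free end: round rod parallel to the hinge, 220 mm from its axis, in the board's mid-plane, with a freely turning sleeve 14 mm thick and 130 mm long. Two thin rods at 75 mm either side of its middle hold it off the board's edge; open gap for a finger 53 x 140 mm. Turns with the board: x away from the hinge, y along the bar, z square to the face.
- bed (a point): Middle of the board's upper face, 80 mm from the hinge axis, 6 mm above the mid-plane (which holds the axis). x up the slope, y along hinge and lip, z square to the face. Board: light wood, 220 mm wide (y), 12 mm thick, ends 160 mm from the hinge axis; the lip, 14 mm high over the face, runs along the hinge, its inner side 4 mm from the axis.
- board (a joint): Tilt, rad: 0 lying level on its stop, grows as the bar end rises (bar at hinge + 220 mm x (cos, sin) of it), upper stop 1.31. Notches at 0.348 (lowest), 0.575 and 0.80 hold it; let go above one it sinks on to it. 0.45 kg, damped hinge, 2 to 4 N upwards at the bar. For the lowest notch after a reset: raise to about 0.42, wait 0.5 s, let it sink back.
- catch (a joint): Steel flip-over catch under the board, worked by the board alone, rad: 0 in, holding; 0.6 flipped out, free; tips by its weight either side of 0.2. Each notch pushes it to 0.12 as the board rises and it falls back in 0.3 s, so lift below 0.8 rad/s. Board raised to 1.12 to 1.3 flips it out; it stays out until the board, below 0.28, pushes it back; it is in again below 0.06.
- remote: Grey television remote with black round keys, 150 x 42 x 18 mm (x, y, z), 0.11 kg nominal, lying keys up on the cabinet at the right of the rest. Origin: centre of its underside; x along its length, z up through the keys.
- fidget: Steel fidget cube, 26 mm, bystander. Origin: centre of its underside.
- mug: Blue ceramic mug, 82 mm across, 95 mm high, handle at its +y, bystander. Origin: centre of its underside.
- bowl: White ceramic bowl, 130 mm across, 55 mm high, bystander beyond the rest. Origin: centre of its underside.
- candle: Candle jar with a wooden cap, 72 mm across, 85 mm high, bystander. Origin: centre of its underside.
Mind the look-alikes: they are no part of the job. There is more than one size of the remote; the job needs the middle-sized.

How it is judged:
By the outcome, as a careful person would: the job done as asked, in the order asked, and still so for the second after the job is handed in, with the robot touching nothing.
It also fails if it takes over 67 s, if anything falls off the work surface, if the arm or the gripper's body presses on something with over 40 N, if the wrist force passes 120 N, or if a joint passes its speed limit or range.

## Working session

There is one attempt and no reset: what is moved stays moved. The work goes in short steps, Python scripts to look and compute and a tool call to move; the robot and the scene stay as the last step left them, time stands still between calls to the robot, and variables do not carry over. Pictures are saved under pics/ and viewed, and the job is handed in when it is done.

Besides the shell and the picture viewer there is one more tool, called after "Request:" by a JSON object that holds its "name" and its "arguments", one argument or row to a line. move_arm: Moves the arm, as the interface text tells. Its arguments: {"type":"object","properties":{"plan":{"type":"array","items":{"type":"object","properties":{"delta_pos":{"type":"array","items":{"type":"number"}},"angular":{"type":"array","items":{"type":"number"}},"fingers":{"type":"number"}}}}},"required":["plan"]}

```bash
ls; mkdir -p pics; cat > h.py <<'E'
import numpy as np,cv2
from station import monitor,viewer,bot
from scipy.spatial.transform import Rotation as Ro
def snap(n,f):
    im=viewer.snapshot(n); cv2.imwrite('pics/'+f,im[:,:,::-1]); return im
def pose():
    o=monitor.get_obs(); T=np.eye(4); T[:3,3]=o['tcp_pos']; T[:3,:3]=Ro.from_euler('xyz',o['tool_rot']).as_matrix(); return T
def cam(n,T=None):
    c=viewer.get_calibration(n); K=np.array(c['camera_matrix']);k1=c['k1']
    if 'R' in c: R=np.array(c['R']);t=np.array(c['t'])
    else:
        W=T@np.array(c['T_tool_cam']); R=W[:3,:3].T; t=-R@W[:3,3]
    return K,np.array([k1,0,0,0.]),R,t
def ray(C,uv):
    K,d,R,t=C
    p=cv2.undistortPoints(np.array(uv,float).reshape(-1,1,2),K,d).reshape(-1,2)
    v=np.c_[p,np.ones(len(p))]@R
    return -R.T@t,v/np.linalg.norm(v,axis=1)[:,None]
def onz(C,uv,z):
    o,v=ray(C,uv); return o+v*((z-o[2])/v[:,2])[:,None]
def proj(C,X):
    K,d,R,t=C
    return cv2.projectPoints(np.array(X,float).reshape(-1,1,3),cv2.Rodrigues(R)[0],t,K,d)[0].reshape(-1,2)
E
python3 - <<'E'
from h import *
o=monitor.get_obs(); print(o)
snap('scene','s0.png');snap('top','t0.png');snap('wrist','w0.png')
for n in('scene','top','wrist'):print(n,viewer.get_calibration(n))
E
```

```text
pics
{'time_s': 0.0, 'qpos': array([-1.28972052,  0.60016615, -0.00255313,  1.60014572,  0.00178433,
        0.94290334, -0.07981486]), 'dq': array([-0.00044004,  0.00075925,  0.00044895, -0.0001011 ,  0.00095051,
       -0.00054192, -0.00015558]), 'tau': array([-1.47968782e-03, -7.76447654e+01,  1.56402491e+00, -2.58008176e+01,
        1.22314974e-02,  9.33075382e-03,  1.29735284e-06]), 'tcp_pos': array([0.25371693, 0.67860268, 0.20998154]), 'tool_rot': array([-3.13997755e+00,  1.29524354e-04,  2.78385956e+00]), 'ft_force': array([-0.37105619, -0.50920778,  0.16204167]), 'wrist_torque': array([-0.05364501, -0.07384831,  0.01903609]), 'grip_width': 0.08601334811061243}
scene {'camera_matrix': array([[373.71174827,   0.        , 320.76326352],
       [  0.        , 373.71174827, 199.12679604],
       [  0.        ,   0.        ,   1.        ]]), 'k1': -0.03726905598307877, 'R': array([[ 0.13435575,  0.99093068, -0.00221576],
       [ 0.64796965, -0.08954654, -0.756384  ],
       [-0.74972253,  0.1001888 , -0.6541241 ]]), 't': array([ 0.03998475, -0.24004791,  1.42313042])}
top {'camer
[... 260 characters left out ...]
632818,  0.01465511, -0.16414001],
       [ 0.16401481, -0.00937942, -0.98641328]]), 't': array([-0.08576916,  0.48159703,  1.23658329])}
wrist {'camera_matrix': array([[311.01099638,   0.        , 313.18112863],
       [  0.        , 311.01099638, 189.91100381],
       [  0.        ,   0.        ,   1.        ]]), 'k1': -0.02459555772200363, 'T_tool_cam': array([[ 9.69228540e-04, -9.51006741e-01, -3.09168627e-01,
         7.99839842e-02],
       [ 9.99999296e-01,  1.13316263e-03, -3.50674129e-04,
        -9.90248347e-04],
       [ 6.83831794e-04, -3.09168069e-01,  9.51007170e-01,
        -1.62242444e-01],
       [ 0.00000000e+00,  0.00000000e+00,  0.00000000e+00,
         1.00000000e+00]])}
```

View pics/s0.png

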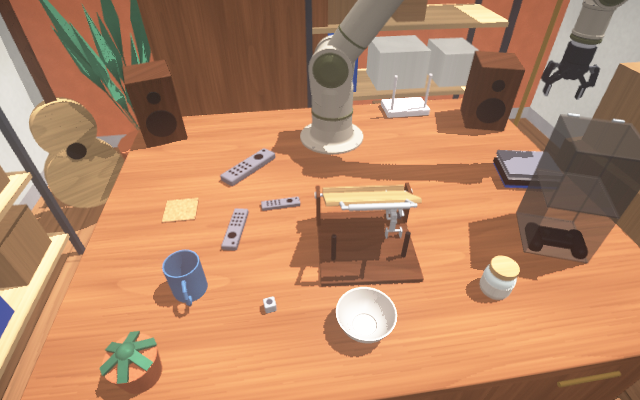

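View pics/t0.png

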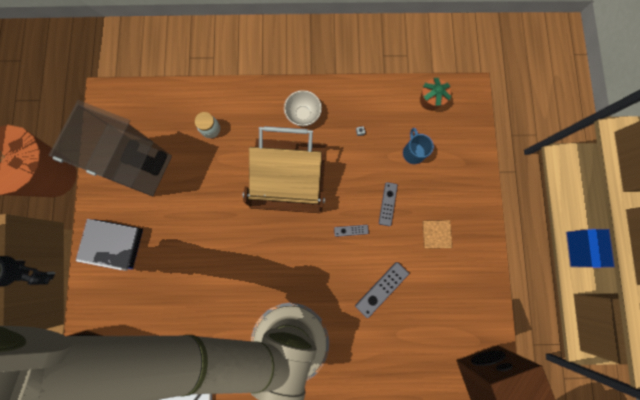

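View pics/w0.png

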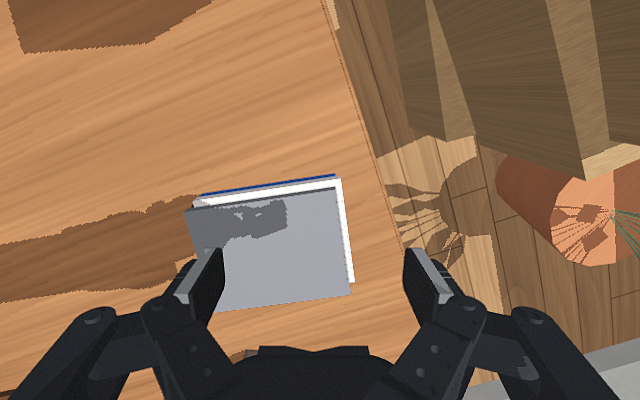

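```bash
python3 - <<'E'
from h import *
im=cv2.imread('pics/t0.png');C=cam('top')
hsv=cv2.cvtColor(im,cv2.COLOR_BGR2HSV)
m=((hsv[:,:,1]<75)&(hsv[:,:,2]<170)).astype(np.uint8)*255
m[:, :330]=0;m[:180]=0;m[325:]=0;m[:,420:]=0
m=cv2.morphologyEx(m,cv2.MORPH_CLOSE,np.ones((3,3)))
for c in cv2.findContours(m,0,1)[0]:
    if cv2.contourArea(c)<80: continue
    (cx,cy),_,_=cv2.minAreaRect(c)
    X=onz(C,c.reshape(-1,2),.018)
    r=cv2.minAreaRect((X[:,:2]*1000).astype(np.float32)); print((cx,cy),r)
a=cv2.resize(im[175:325,330:430],None,fx=4,fy=4,interpolation=2)
b=cv2.resize(im[110:225,230:340],None,fx=5,fy=5,interpolation=2)
cv2.imwrite('pics/rem.png',a);cv2.imwrite('pics/rest.png',b)
s=cv2.imread('pics/s0.png');cv2.imwrite('pics/srest.png',cv2.resize(s[170:290,290:440],None,fx=5,fy=5,interpolation=2))
E
```

```text
(381.60809326171875, 289.6341857910156) ((168.00482177734375, -309.8218994140625), (57.616844177246094, 202.7998046875), 44.40333938598633)
(350.66766357421875, 230.1793975830078) ((366.1760559082031, -212.48550415039062), (30.771669387817383, 114.13554382324219), 3.47232723236084)
(387.6473693847656, 203.7919158935547) ((455.77716064453125, -343.0654602050781), (42.56191635131836, 148.559326171875), 78.50507354736328)
```

View pics/rem.png

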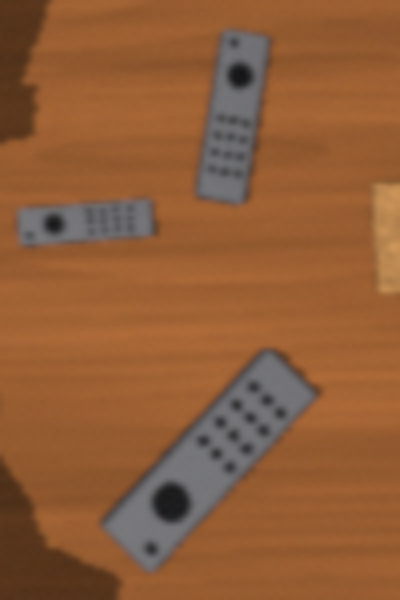

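View pics/rest.png

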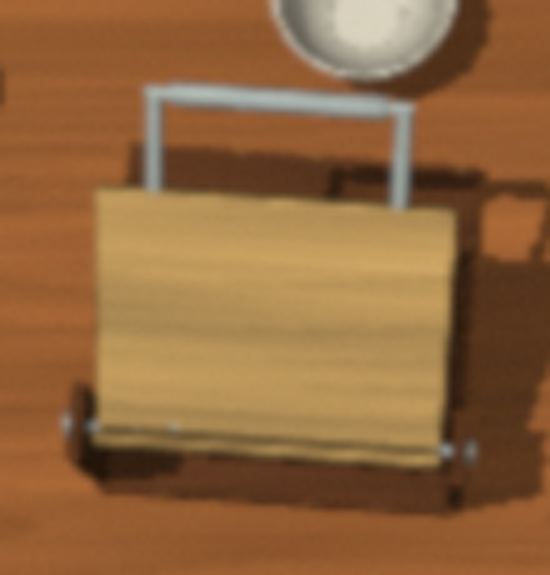

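View pics/srest.png

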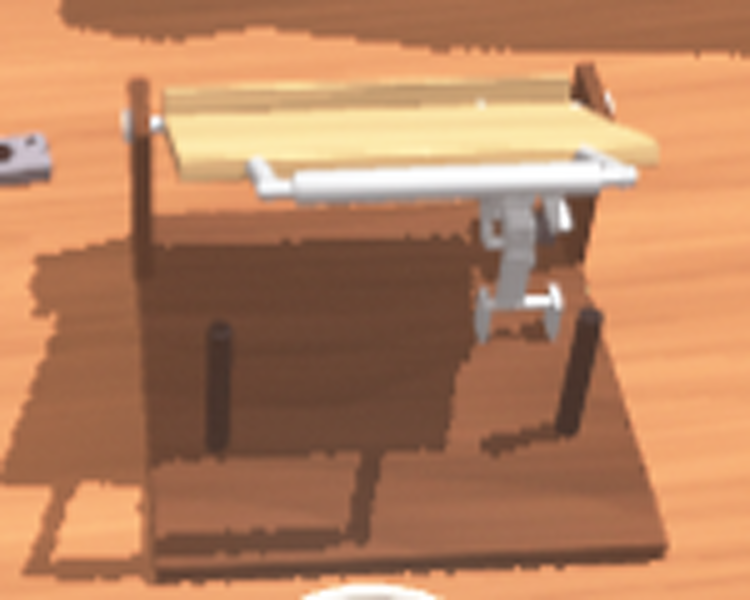

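```bash
python3 - <<'E'
from h import *
T=cam('top');S=cam('scene')
h=onz(T,[(246,195.4),(321.6,200.4)],.105);print(h,np.linalg.norm(h[0]-h[1]))
d=h[0]-h[1];print('yaw',np.degrees(np.arctan2(-d[0],d[1])))
def tri(u,w):
    o1,v1=ray(T,[u]);o2,v2=ray(S,[w]);v1=v1[0];v2=v2[0]
    A=np.c_[v1,-v2];s=np.linalg.lstsq(A,o2-o1,rcond=None)[0]
    p,q=o1+s[0]*v1,o2+s[1]*v2;return (p+q)/2,np.linalg.norm(p-q)
L=tri((264,129),(410,205.4));Rr=tri((307.6,131.4),(349,207.4))
print(L,Rr)
hm=h.mean(0);b=(L[0]+Rr[0])/2;print('hinge',hm,'bar',b,'len',np.linalg.norm(L[0]-Rr[0]))
e=b-hm;print(np.linalg.norm(e),np.arctan2(e[2],np.hypot(*e[:2])),np.degrees(np.arctan2(e[1],e[0])))
# other hinge check in scene: pins
print(tri((246,195.4),(410.5,190)),tri((321.6,200.4),(316,194.5)))
# bowl, mug, candle
for n,uv in dict(bowl=(303,108),candle=(206,121),mug=(418,147),cube=(361,131)).items(): print(n,onz(T,[uv],.05))
print('base plate corners scene',onz(S,[(320,286),(423,280)],.014))
print('case',onz(T,[(52,157),(155,193),(170,155),(82,103)],.1))
E
```

```text
[[ 0.47659199  0.13004175  0.105     ]
 [ 0.45668626 -0.11290151  0.105     ]] 0.24375738694546495
yaw -4.684106003516939
(array([0.65796746, 0.06020013, 0.22139739]), np.float64(0.00340827845185674)) (array([ 0.64794183, -0.06989831,  0.2229447 ]), np.float64(0.004007856860800838))
hinge [0.46663913 0.00857012 0.105     ] bar [ 0.65295464 -0.00484909  0.22217104] len 0.13049334230311213
0.2205053275605352 0.5602229924247695 -4.119565603756296
(array([0.47759906, 0.13458697, 0.10789059]), np.float64(0.010310913936737139)) (array([ 0.45675168, -0.11392227,  0.10380517]), np.float64(0.0019927068254105597))
bowl [[ 0.79399319 -0.05532231  0.05      ]]
candle [[0.75093276 0.28280811 0.05      ]]
mug [[ 0.64683455 -0.45075852  0.05      ]]
cube [[ 0.70704339 -0.25577139  0.05      ]]
base plate corners scene [[ 0.68651627 -0.13523025  0.014     ]
 [ 0.70366604  0.11326395  0.014     ]]
case [[0.61525575 0.77194591 0.1       ]
 [0.48970286 0.42536043 0.1       ]
 [0.61602727 0.38287187 0.1       ]
 [0.80207827 0.6892413  0.1       ]]
```

```bash
cat >> h.py <<'E'
H=np.array([.467,.0085,.105]);YAW=np.radians(-4.4)
xs=np.array([np.cos(YAW),np.sin(YAW),0]);ys=np.array([-np.sin(YAW),np.cos(YAW),0]);zs=np.array([0,0,1.])
def bar(th): return H+.22*(np.cos(th)*xs+np.sin(th)*zs)
def down(y): # tool z down, tool y along horizontal unit y
    y=np.array(y,float);y/=np.linalg.norm(y);z=-zs;return np.c_[np.cross(y,z),y,z]
def delta(p,R=None,T=None):
    T=pose() if T is None else T
    R=T[:3,:3] if R is None else R
    return np.round(T[:3,:3].T@(np.array(p)-T[:3,3]),4),np.round(np.degrees(Ro.from_matrix(T[:3,:3].T@R).as_rotvec()),1)
E
python3 - <<'E'
from h import *
print(bot.tcp_to_tips,pose())
Rb=down(xs)
print(delta([.30,.60,.33]));print(delta([.37,.37,.36],down([.77,.64,0])));print(delta(bar(.57)+[0,0,.1],Rb))
print(bar(.57))
E
```

```text
0.014 [[-9.36697726e-01  3.50138923e-01 -3.24998196e-04  2.53762722e-01]
 [ 3.50139051e-01  9.36696931e-01 -1.22637631e-03  6.78704959e-01]
 [-1.24977267e-04 -1.26253846e-03 -9.99999195e-01  2.10183041e-01]
 [ 0.00000000e+00  0.00000000e+00  0.00000000e+00  1.00000000e+00]]
(array([-0.0709, -0.0577, -0.1197]), array([0., 0., 0.]))
(array([-0.217 , -0.2487, -0.1495]), array([-0.1,  0. , 29.8]))
(array([-0.6124, -0.5019, -0.1128]), array([-0.1,  0.1, 73.9]))
[ 0.65167233 -0.00570976  0.22371905]
```

Request:
{"name": "move_arm", "arguments": {
  "plan": [
    {"delta_pos": [-0.02, -0.02, -0.06], "angular": [0, 0, 0], "fingers": 0},
    {"delta_pos": [-0.05, -0.05, -0.11], "angular": [0, 0, 6], "fingers": 0},
    {"delta_pos": [-0.08, -0.09, -0.15], "angular": [0, 0, 12], "fingers": 0},
    {"delta_pos": [-0.12, -0.13, -0.15], "angular": [0, 0, 18], "fingers": 0},
    {"delta_pos": [-0.17, -0.19, -0.15], "angular": [0, 0, 24], "fingers": 0},
    {"delta_pos": [-0.217, -0.2487, -0.15], "angular": [0, 0, 30], "fingers": 0},
    {"delta_pos": [-0.27, -0.28, -0.15], "angular": [0, 0, 36], "fingers": 0},
    {"delta_pos": [-0.32, -0.31, -0.15], "angular": [0, 0, 42], "fingers": 0},
    {"delta_pos": [-0.37, -0.345, -0.15], "angular": [0, 0, 48], "fingers": 0},
    {"delta_pos": [-0.42, -0.38, -0.15], "angular": [0, 0, 54], "fingers": 0}
  ]
}}

```text
time_s: 1.4
tcp_pos: [0.5041, 0.1898, 0.3608]
tool_rot: [-3.141, 0.001, 1.838]
ft_force: [1.1, 0.1, -0.3]
grip_width: 0.0423
```

```bash
python3 - <<'E'
from h import *
print(delta(bar(.57)+[0,0,.06],down(xs)))
E
```

```text
(array([-0.2274,  0.0907,  0.0773]), array([-0. ,  0. , 19.7]))
```

Request:
{"name": "move_arm", "arguments": {
  "plan": [
    {"delta_pos": [-0.055, 0.022, 0], "angular": [0, 0, 5], "fingers": 0},
    {"delta_pos": [-0.11, 0.044, 0], "angular": [0, 0, 10], "fingers": 0},
    {"delta_pos": [-0.165, 0.066, 0.02], "angular": [0, 0, 15], "fingers": 0},
    {"delta_pos": [-0.22, 0.088, 0.05], "angular": [0, 0, 19.7], "fingers": 0},
    {"delta_pos": [-0.2274, 0.0907, 0.0773], "angular": [0, 0, 19.7], "fingers": 0},
    {"delta_pos": [-0.2274, 0.0907, 0.0773], "angular": [0, 0, 19.7], "fingers": 0}
  ]
}}

```text
time_s: 2.15
tcp_pos: [0.6506, -0.0065, 0.2813]
tool_rot: [-3.137, 0.002, 1.493]
ft_force: [-0.5, 0.2, 0.7]
grip_width: 0.0426
```

```bash
python3 - <<'E'
from h import *
T=pose();im=snap('wrist','w1.png');np.save('T1',T)
C=cam('wrist',T);print(T[:3,3])
L=[bar(.575)+s*.065*ys for s in(-1,0,1)]+[H+.16*(np.cos(.575)*xs+np.sin(.575)*zs)+s*.11*ys for s in(-1,1)]
P=proj(C,L);print(P)
im=im[:,:,::-1].copy()
for p in P: cv2.circle(im,tuple(int(a) for a in p),3,(0,0,255),1)
cv2.imwrite('pics/w1o.png',im)
E
```

```text
[ 0.6506106  -0.00653642  0.28129333]
[[315.15893759 273.13698094]
 [315.29876624 197.79643901]
 [315.45732302 108.02002899]
 [262.59216933 294.25842472]
 [247.54554601  43.10266444]]
```

View pics/w1o.png

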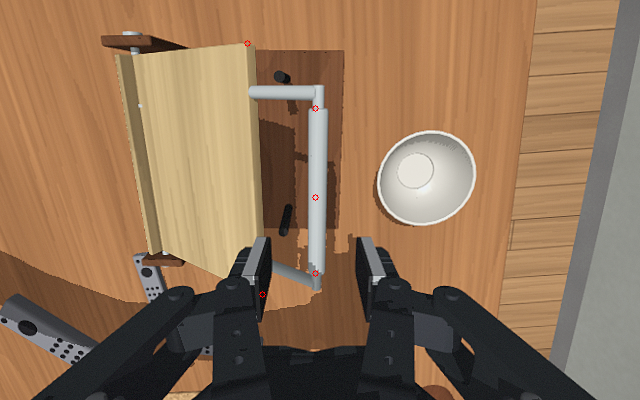

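Request:
{"name": "move_arm", "arguments": {
  "plan": [
    {"delta_pos": [0, 0.002, 0.03], "angular": [0, 0, 0], "fingers": 0},
    {"delta_pos": [0, 0.002, 0.055], "angular": [0, 0, 0], "fingers": 0},
    {"delta_pos": [0, 0.002, 0.063], "angular": [0, 0, 0], "fingers": 0},
    {"delta_pos": [0, 0.002, 0.063], "angular": [0, 0, 0], "fingers": -0.5},
    {"delta_pos": [0, 0.002, 0.063], "angular": [0, 0, 0], "fingers": -0.8},
    {"delta_pos": [0, 0.002, 0.063], "angular": [0, 0, 0], "fingers": -1},
    {"delta_pos": [0, 0.002, 0.063], "angular": [0, 0, 0], "fingers": -1},
    {"delta_pos": [0, 0.002, 0.063], "angular": [0, 0, 0], "fingers": -1}
  ]
}}

```text
time_s: 3.2
tcp_pos: [0.653, -0.0057, 0.2202]
tool_rot: [-3.139, 0.001, 1.494]
ft_force: [0.3, -0.8, 0.7]
grip_width: 0.0001
```

```bash
python3 - <<'E'
from h import *
T=pose();im=snap('wrist','w2.png')
p=T[:3,3]+[0,0,.005]-H;print(p@xs,p@zs,np.hypot(p@xs,p@zs),np.arctan2(p@zs,p@xs),p@ys)
print(monitor.get_obs()['ft_force'])
R0=np.hypot(p@xs,p@zs);t0=np.arctan2(p@zs,p@xs)
for i in range(1,15):
    t=t0+.05*i
    d=R0*((np.cos(t)-np.cos(t0))*xs+(np.sin(t)-np.sin(t0))*zs); print(i,round(t,3),np.round(T[:3,:3].T@d,4))
E
```

```text
0.18655765225804288 0.12018876942538968 0.2219213777715485 0.5723186344370916 0.00011179297542995269
[-0.25866597 -0.26569626  0.37737672]
1 0.622 [-0.     -0.0063 -0.0092]
2 0.672 [-0.    -0.013 -0.018]
3 0.722 [-0.     -0.0201 -0.0265]
4 0.772 [-0.     -0.0277 -0.0346]
5 0.822 [-0.     -0.0356 -0.0423]
6 0.872 [-0.     -0.044  -0.0497]
7 0.922 [-0.0001 -0.0526 -0.0566]
8 0.972 [-0.0001 -0.0617 -0.063 ]
9 1.022 [-0.0001 -0.071  -0.069 ]
10 1.072 [-0.0001 -0.0806 -0.0746]
11 1.122 [-0.0001 -0.0905 -0.0796]
12 1.172 [-1.000e-04 -1.006e-01 -8.410e-02]
13 1.222 [-1.00e-04 -1.11e-01 -8.82e-02]
14 1.272 [-1.000e-04 -1.215e-01 -9.170e-02]
```

View pics/w2.png

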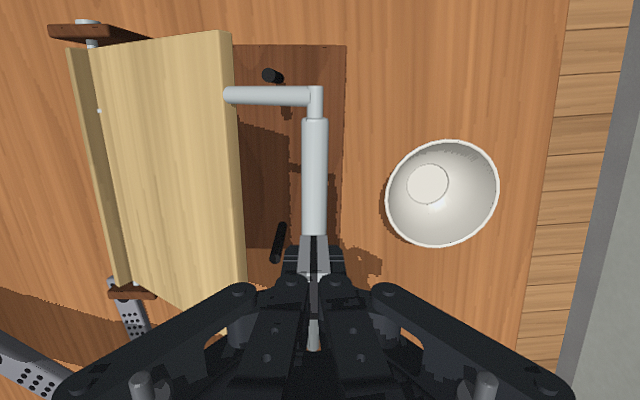

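```bash
python3 - <<'E'
from h import *
im=snap('scene','s2.png')
cv2.imwrite('pics/s2c.png',cv2.resize(im[130:290,290:450,::-1],None,fx=3.7,fy=3.7,interpolation=2))
w=cv2.imread('pics/w2.png');cv2.imwrite('pics/w2c.png',cv2.resize(w[70:400,200:440],None,fx=1.8,fy=1.8,interpolation=2))
E
```

```text
(no output)
```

View pics/s2c.png

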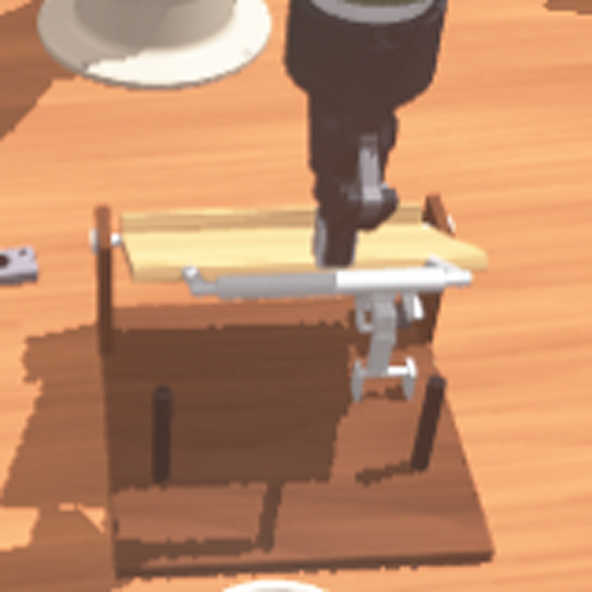

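View pics/w2c.png

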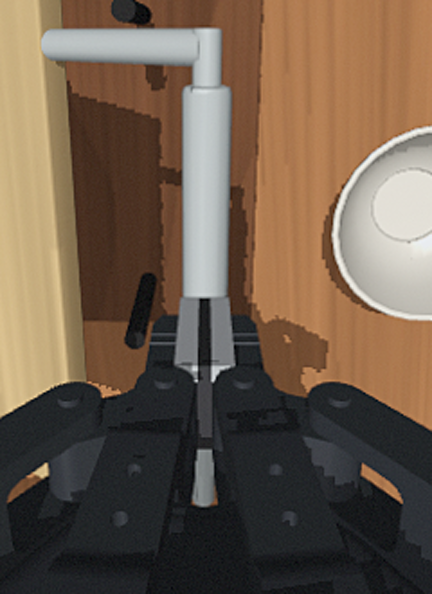

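```bash
python3 - <<'E'
from h import *
T1=np.load('T1.npy');T2=pose()
A=cam('wrist',T1);B=cam('wrist',T2);Tt=cam('top');S=cam('scene')
def tri(cs):
    M=np.zeros((3,3));b=np.zeros(3);l=[]
    for C,u in cs:
        o,v=ray(C,[u]);v=v[0];P=np.eye(3)-np.outer(v,v);M+=P;b+=P@o;l.append((o,v))
    X=np.linalg.solve(M,b);return X,[round(1000*np.linalg.norm(np.cross(X-o,v)),1) for o,v in l]
print(tri([(A,(318,109)),(B,(316,119))]))
print(tri([(A,(318,109)),(Tt,(264,129)),(B,(316,119)),(S,(410,205.4))]))
print(tri([(A,(318,109)),(Tt,(264,129)),(B,(316,119))]))
print(tri([(A,(318,109)),(S,(410,205.4)),(B,(316,119))]))
for z in(.19,.2,.21,.22): print(z,onz(A,[(318,109)],z),onz(B,[(316,119)],z),onz(Tt,[(264,129)],z))
# widths: sleeve width w2 rows
E
```

```text
(array([0.65804479, 0.05822803, 0.22344574]), [np.float64(0.3), np.float64(0.3)])
(array([0.65810508, 0.05906502, 0.22215019]), [np.float64(0.9), np.float64(1.1), np.float64(1.0), np.float64(2.6)])
(array([0.65792949, 0.05822398, 0.22067759]), [np.float64(0.2), np.float64(0.5), np.float64(0.5)])
(array([0.65859029, 0.05920578, 0.22312574]), [np.float64(1.3), np.float64(2.3), np.float64(1.1)])
0.19 [[0.65794492 0.05619488 0.19      ]] [[0.65832595 0.05509611 0.19      ]] [[0.66867307 0.06261331 0.19      ]]
0.2 [[0.65788799 0.05682054 0.2       ]] [[0.65832867 0.05601471 0.2       ]] [[0.66508696 0.06131687 0.2       ]]
0.21 [[0.65783107 0.0574462  0.21      ]] [[0.65833138 0.05693332 0.21      ]] [[0.66150084 0.06002044 0.21      ]]
0.22 [[0.65777414 0.05807187 0.22      ]] [[0.6583341  0.05785192 0.22      ]] [[0.65791473 0.058724   0.22      ]]
```

```bash
python3 - <<'E'
from h import *
T=pose();B=cam('wrist',T)
for z in(-.02,-.01,0,.01,.014,.02):
  print(z,proj(B,[(T@[x,0,z,1])[:3] for x in(.011,-.011)]).round(0).tolist())
b=(T[:3,3]-H)@ys
print(proj(B,[bar(.572)+s*ys for s in(.0053,-.017,-.065)]))
E
```

```text
-0.02 [[315.0, 230.0], [315.0, 268.0]]
-0.01 [[315.0, 222.0], [315.0, 258.0]]
0 [[315.0, 215.0], [315.0, 249.0]]
0.01 [[315.0, 208.0], [315.0, 241.0]]
0.014 [[315.0, 206.0], [315.0, 238.0]]
0.02 [[315.0, 202.0], [315.0, 234.0]]
[[312.05093265 227.08194042]
 [312.05733746 262.18292593]
 [312.07150409 328.83853881]]
```

```bash
python3 - <<'E'
from h import *
S=cam('scene');T=pose();print(T[:3,3])
for uv in [(375,201),(380.5,201.6),(385,201.6)]:
    o,v=ray(S,[uv]);v=v[0]
    for dx in(0,.012):
        s=((T[:3,3]+dx*xs-o)@xs)/(v@xs);print(uv,dx,o+s*v)
im=viewer.snapshot('top');cv2.imwrite('pics/t2c.png',cv2.resize(im[80:220,220:350,::-1],None,fx=4,fy=4,interpolation=2))
E
```

```text
[ 0.65298804 -0.00570978  0.22006201]
(375, 201) 0 [ 0.65232055 -0.01438454  0.23800961]
(375, 201) 0.012 [ 0.66405342 -0.01831724  0.2486334 ]
(380.5, 201.6) 0 [ 0.65322572 -0.00262084  0.23572328]
(380.5, 201.6) 0.012 [ 0.66493978 -0.00679791  0.24639457]
(385, 201.6) 0 [0.6539584  0.00690118 0.23521619]
(385, 201.6) 0.012 [0.66565724 0.0025263  0.245898  ]
```

View pics/t2c.png

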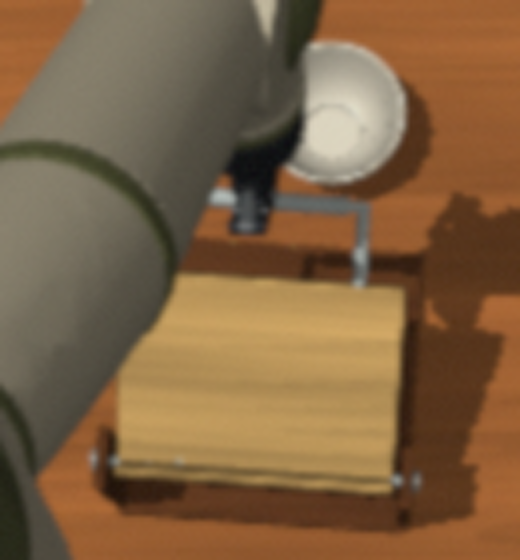

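```bash
python3 - <<'E'
from h import *
Tt=cam('top');S=cam('scene');T=pose()
for z in(-.06,-.04,-.027,-.01,0,.014):
  X=[(T@[0,y,z,1])[:3] for y in(-.012,0,.012)]
  print(z,((proj(Tt,X)-[220,80])*4).round(0).tolist(),((proj(S,X)-[290,130])*3.7).round(0).tolist())
print(((proj(Tt,[bar(.572)])-[220,80])*4),((proj(S,[bar(.572)])-[290,130])*3.7))
E
```

```text
-0.06 [[255.0, 188.0], [256.0, 172.0], [257.0, 156.0]] [[334.0, 190.0], [338.0, 204.0], [342.0, 218.0]]
-0.04 [[257.0, 198.0], [258.0, 182.0], [259.0, 167.0]] [[330.0, 218.0], [334.0, 232.0], [338.0, 246.0]]
-0.027 [[258.0, 204.0], [259.0, 189.0], [261.0, 173.0]] [[328.0, 236.0], [331.0, 250.0], [335.0, 264.0]]
-0.01 [[260.0, 212.0], [261.0, 197.0], [262.0, 181.0]] [[325.0, 259.0], [328.0, 273.0], [332.0, 287.0]]
0 [[261.0, 216.0], [262.0, 201.0], [263.0, 186.0]] [[323.0, 272.0], [327.0, 286.0], [330.0, 300.0]]
0.014 [[262.0, 223.0], [263.0, 207.0], [265.0, 192.0]] [[321.0, 290.0], [324.0, 304.0], [328.0, 318.0]]
[[261.63165341 201.27566863]] [[326.72295911 278.70303716]]
```

Request:
{"name": "move_arm", "arguments": {
  "plan": [
    {"delta_pos": [0, 0, 0], "angular": [0, 0, 0], "fingers": 0},
    {"delta_pos": [0, 0, 0], "angular": [0, 0, 0], "fingers": 0},
    {"delta_pos": [0, 0, 0], "angular": [0, 0, 0], "fingers": 0},
    {"delta_pos": [0, 0, 0.012], "angular": [0, 0, 0], "fingers": 0},
    {"delta_pos": [0, 0, 0.025], "angular": [0, 0, 0], "fingers": 0},
    {"delta_pos": [0, 0, 0.025], "angular": [0, 0, 0], "fingers": 0}
  ]
}}

```text
time_s: 4.1
tcp_pos: [0.652, -0.0056, 0.1933]
tool_rot: [-3.136, 0.001, 1.494]
ft_force: [0.1, -0.3, 0.3]
grip_width: 0.0429
```

```bash
python3 - <<'E'
from h import *
print(monitor.get_obs()['grip_width'])
T=pose();im=snap('wrist','w3.png');s=snap('scene','s3.png')
cv2.imwrite('pics/s3c.png',cv2.resize(s[130:290,290:450,::-1],None,fx=3.7,fy=3.7,interpolation=2))
E
```

```text
0.04287056689162503
```

View pics/w3.png

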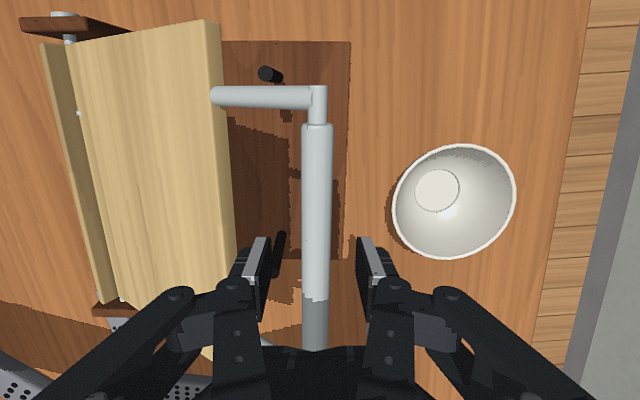

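View pics/s3c.png

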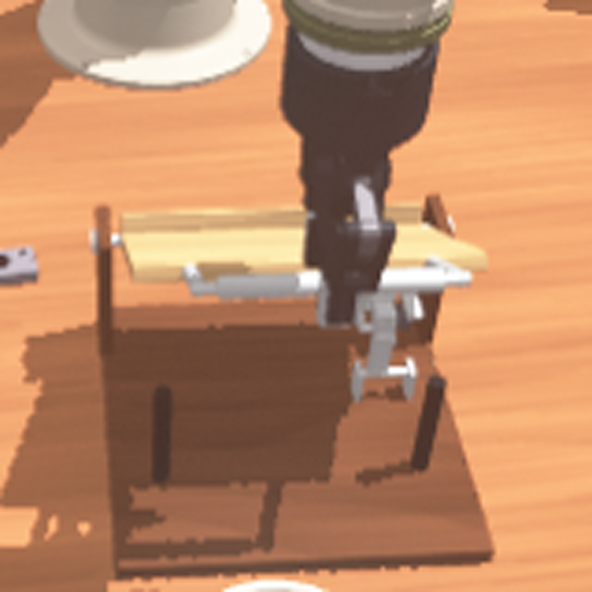

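```bash
python3 - <<'E'
from h import *
S=cam('scene');T=pose()
for dy in(.02,.027,.034):
 for z in (-.03,-.02,-.01,0,.014):
  print(dy,z,((proj(S,[(T@[x,dy,z,1])[:3] for x in(.011,-.011)])-[290,130])*3.7).round(0).tolist())
W=cam('wrist',T)
for z in (-.03,-.02,-.01,0,.014): print(z,proj(W,[(T@[x,y,z,1])[:3] for x,y in((.011,.021),(.011,-.021),(-.011,.021))]).round().tolist())
E
```

```text
0.02 -0.03 [[353.0, 303.0], [314.0, 304.0]]
0.02 -0.02 [[351.0, 316.0], [312.0, 317.0]]
0.02 -0.01 [[349.0, 329.0], [311.0, 330.0]]
0.02 0 [[347.0, 341.0], [309.0, 343.0]]
0.02 0.014 [[344.0, 358.0], [307.0, 360.0]]
0.027 -0.03 [[355.0, 311.0], [316.0, 313.0]]
0.027 -0.02 [[353.0, 324.0], [314.0, 326.0]]
0.027 -0.01 [[351.0, 337.0], [313.0, 339.0]]
0.027 0 [[349.0, 350.0], [311.0, 351.0]]
0.027 0.014 [[347.0, 367.0], [309.0, 369.0]]
0.034 -0.03 [[358.0, 320.0], [318.0, 322.0]]
0.034 -0.02 [[356.0, 333.0], [316.0, 335.0]]
0.034 -0.01 [[354.0, 346.0], [315.0, 348.0]]
0.034 0 [[352.0, 359.0], [313.0, 360.0]]
0.034 0.014 [[349.0, 376.0], [311.0, 377.0]]
-0.03 [[360.0, 239.0], [271.0, 239.0], [357.0, 279.0]]
-0.02 [[357.0, 230.0], [273.0, 230.0], [355.0, 268.0]]
-0.01 [[354.0, 222.0], [276.0, 222.0], [353.0, 258.0]]
0 [[352.0, 215.0], [278.0, 215.0], [351.0, 249.0]]
0.014 [[349.0, 206.0], [280.0, 206.0], [348.0, 238.0]]
```

Request:
{"name": "move_arm", "arguments": {
  "plan": [
    {"delta_pos": [0, 0.002, 0.008], "angular": [0, 0, 0], "fingers": 0},
    {"delta_pos": [0, 0.002, 0.015], "angular": [0, 0, 0], "fingers": 0},
    {"delta_pos": [0, 0.002, 0.015], "angular": [0, 0, 0], "fingers": -0.4},
    {"delta_pos": [0, 0.002, 0.015], "angular": [0, 0, 0], "fingers": -0.7},
    {"delta_pos": [0, 0.002, 0.015], "angular": [0, 0, 0], "fingers": -1},
    {"delta_pos": [0, 0.002, 0.015], "angular": [0, 0, 0], "fingers": -1}
  ]
}}

```text
time_s: 4.95
tcp_pos: [0.6539, -0.006, 0.1796]
tool_rot: [-3.137, 0.001, 1.494]
ft_force: [-4.1, 0.6, 0.8]
grip_width: 0.0123
```

```bash
python3 - <<'E'
from h import *
print(monitor.get_obs()['grip_width'],monitor.get_obs()['ft_force'])
T=pose();im=snap('wrist','w4.png');s=snap('scene','s4.png')
cv2.imwrite('pics/s4c.png',cv2.resize(s[130:290,290:450,::-1],None,fx=3.7,fy=3.7,interpolation=2))
p=T[:3,3]-H;print(p@xs,p@ys,p@zs)
E
```

```text
0.012265281353049565 [-4.10404108  0.61746294  0.7810898 ]
0.18749786356876144 -0.00013814838064410832 0.07455978311702242
```

View pics/w4.png

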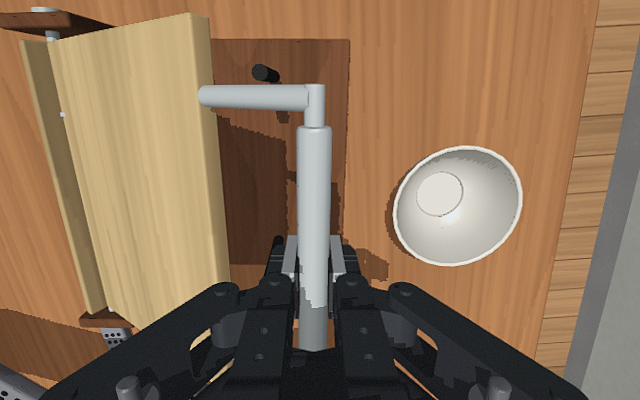

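View pics/s4c.png

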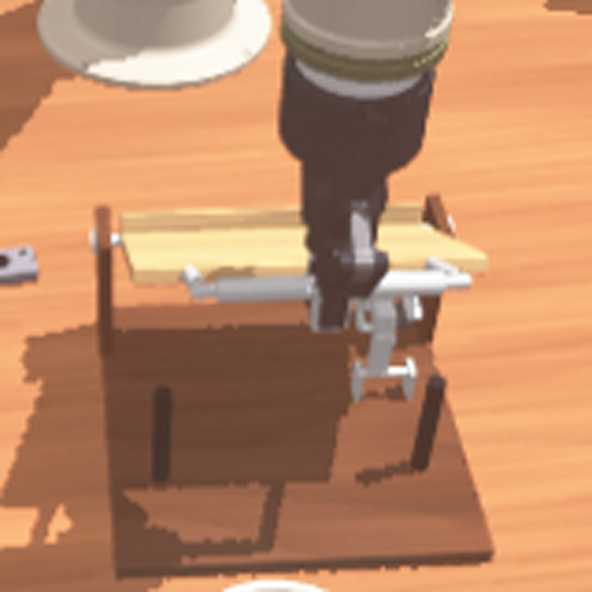

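```bash
cat >> h.py <<'E'
def arc(t0,ts,T=None):
    T=pose() if T is None else T
    for t in ts:
        d=.22*((np.cos(t)-np.cos(t0))*xs+(np.sin(t)-np.sin(t0))*zs); print(round(t,3),np.round(T[:3,:3].T@d,4).tolist())
E
python3 -c "
from h import *
arc(.575,.575+.05*np.arange(1,11))"
```

```text
0.625 [-0.0, -0.0062, -0.0091]
0.675 [-0.0, -0.0129, -0.0178]
0.725 [-0.0, -0.0201, -0.0262]
0.775 [-0.0, -0.0276, -0.0342]
0.825 [-0.0001, -0.0355, -0.0418]
0.875 [-0.0001, -0.0438, -0.049]
0.925 [-0.0001, -0.0525, -0.0558]
0.975 [-0.0001, -0.0614, -0.0622]
1.025 [-0.0001, -0.0707, -0.0681]
1.075 [-0.0001, -0.0803, -0.0735]
```

Try the first half and check the forces.

Request:
{"name": "move_arm", "arguments": {
  "plan": [
    {"delta_pos": [0, -0.0062, -0.0091], "angular": [0, 0, 0], "fingers": -1},
    {"delta_pos": [0, -0.0129, -0.0178], "angular": [0, 0, 0], "fingers": -1},
    {"delta_pos": [0, -0.0201, -0.0262], "angular": [0, 0, 0], "fingers": -1},
    {"delta_pos": [0, -0.0276, -0.0342], "angular": [0, 0, 0], "fingers": -1},
    {"delta_pos": [0, -0.0355, -0.0418], "angular": [0, 0, 0], "fingers": -1}
  ]
}}

```text
time_s: 5.68
tcp_pos: [0.6187, -0.003, 0.2224]
tool_rot: [-3.138, 0.001, 1.494]
ft_force: [0.1, 1.5, -1.8]
grip_width: 0.0119
```

```bash
python3 -c "
from h import *
T=pose();o=monitor.get_obs();print(T[:3,3],o['ft_force'],o['grip_width'])
p=T[:3,3]-H; print(p@xs,p@zs)
s=snap('scene','s5.png');cv2.imwrite('pics/s5c.png',cv2.resize(s[110:290,290:450,::-1],None,fx=3.3,fy=3.3))
arc(.825,.825+.05*np.arange(1,9))"
```

```text
[ 0.61872881 -0.00304929  0.22237429] [ 0.14063842  1.53346276 -1.78336784] 0.011880246639792121
0.15216767396449854 0.11737429398494718
0.875 [-0.0, -0.0083, -0.0072]
0.925 [-0.0, -0.0169, -0.014]
0.975 [-0.0, -0.0259, -0.0204]
1.025 [-0.0, -0.0352, -0.0263]
1.075 [-0.0, -0.0447, -0.0318]
1.125 [-0.0, -0.0546, -0.0367]
1.175 [-0.0, -0.0646, -0.0412]
1.225 [-0.0, -0.0749, -0.0451]
```

View pics/s5c.png

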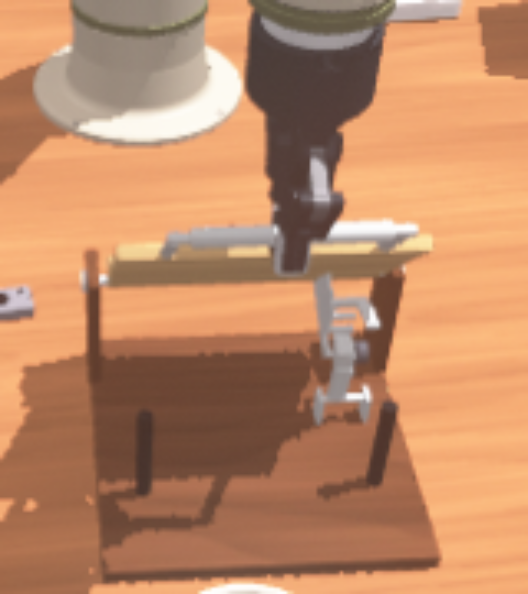

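Request:
{"name": "move_arm", "arguments": {
  "plan": [
    {"delta_pos": [0, -0.0083, -0.0072], "angular": [0, 0, 0], "fingers": -1},
    {"delta_pos": [0, -0.0169, -0.014], "angular": [0, 0, 0], "fingers": -1},
    {"delta_pos": [0, -0.0259, -0.0204], "angular": [0, 0, 0], "fingers": -1},
    {"delta_pos": [0, -0.0352, -0.0263], "angular": [0, 0, 0], "fingers": -1},
    {"delta_pos": [0, -0.0447, -0.0318], "angular": [0, 0, 0], "fingers": -1},
    {"delta_pos": [0, -0.0546, -0.0367], "angular": [0, 0, 0], "fingers": -1},
    {"delta_pos": [0, -0.0646, -0.0412], "angular": [0, 0, 0], "fingers": -1},
    {"delta_pos": [0, -0.0749, -0.0451], "angular": [0, 0, 0], "fingers": -1},
    {"delta_pos": [0, -0.0749, -0.0451], "angular": [0, 0, 0], "fingers": -1},
    {"delta_pos": [0, -0.0749, -0.0451], "angular": [0, 0, 0], "fingers": -1}
  ]
}}

```text
time_s: 6.98
tcp_pos: [0.5432, 0.0033, 0.2689]
tool_rot: [-3.139, -0.0, 1.494]
ft_force: [2.2, 5.4, 0.4]
grip_width: 0.0124
```

```bash
python3 -c "
from h import *
T=pose();o=monitor.get_obs();print(T[:3,3],o['ft_force'],o['grip_width'])
p=T[:3,3]-H; print(p@xs,p@zs)
s=snap('scene','s6.png');cv2.imwrite('pics/s6c.png',cv2.resize(s[90:290,290:450,::-1],None,fx=3,fy=3))
arc(1.225,1.225-.06*np.arange(1,11))"
```

```text
[0.5431932  0.00331455 0.2688597 ] [2.1601581  5.3896239  0.42165917] 0.01235145006906953
0.07636646488295766 0.16385969606074713
1.165 [-0.0, 0.0123, 0.0048]
1.105 [-0.0, 0.0243, 0.0103]
1.045 [-0.0, 0.0359, 0.0166]
0.985 [-0.0, 0.0471, 0.0235]
0.925 [-0.0, 0.0579, 0.0311]
0.865 [-0.0, 0.0683, 0.0393]
0.805 [-0.0, 0.0781, 0.0482]
0.745 [-0.0, 0.0873, 0.0576]
0.685 [-0.0, 0.096, 0.0675]
0.625 [-0.0, 0.1041, 0.0779]
```

View pics/s6c.png

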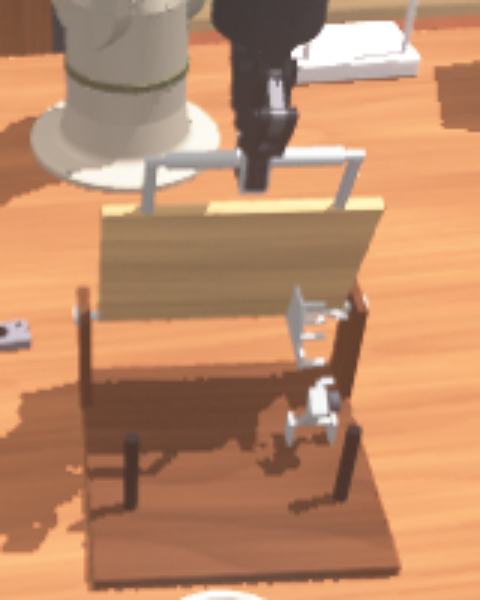

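Request:
{"name": "move_arm", "arguments": {
  "plan": [
    {"delta_pos": [0, 0.0123, 0.0048], "angular": [0, 0, 0], "fingers": -1},
    {"delta_pos": [0, 0.0243, 0.0103], "angular": [0, 0, 0], "fingers": -1},
    {"delta_pos": [0, 0.0359, 0.0166], "angular": [0, 0, 0], "fingers": -1},
    {"delta_pos": [0, 0.0471, 0.0235], "angular": [0, 0, 0], "fingers": -1},
    {"delta_pos": [0, 0.0579, 0.0311], "angular": [0, 0, 0], "fingers": -1},
    {"delta_pos": [0, 0.0683, 0.0393], "angular": [0, 0, 0], "fingers": -1},
    {"delta_pos": [0, 0.0781, 0.0482], "angular": [0, 0, 0], "fingers": -1},
    {"delta_pos": [0, 0.0873, 0.0576], "angular": [0, 0, 0], "fingers": -1},
    {"delta_pos": [0, 0.096, 0.0675], "angular": [0, 0, 0], "fingers": -1},
    {"delta_pos": [0, 0.1041, 0.0779], "angular": [0, 0, 0], "fingers": -1}
  ]
}}

```text
time_s: 8.28
tcp_pos: [0.6471, -0.0053, 0.1898]
tool_rot: [-3.138, 0.0, 1.494]
ft_force: [-2.0, -2.8, -2.2]
grip_width: 0.0123
```

```bash
python3 -c "
from h import *
T=pose();o=monitor.get_obs();print(T[:3,3],o['ft_force'],o['grip_width'])
p=T[:3,3]-H; print(p@xs,p@zs)
s=snap('scene','s7.png');cv2.imwrite('pics/s7c.png',cv2.resize(s[90:290,290:450,::-1],None,fx=3,fy=3))
arc(.625,.625-.05*np.arange(1,14))"
```

```text
[ 0.64710152 -0.00532989  0.18979483] [-2.00868627 -2.79188561 -2.23153652] 0.01226789901917684
0.18063173272426641 0.08479483401510872
0.575 [0.0, 0.0062, 0.0091]
0.525 [0.0, 0.012, 0.0184]
0.475 [0.0, 0.0173, 0.0281]
0.425 [0.0, 0.0221, 0.0379]
0.375 [0.0001, 0.0265, 0.0481]
0.325 [0.0001, 0.0303, 0.0584]
0.275 [0.0001, 0.0335, 0.0689]
0.225 [0.0001, 0.0363, 0.0795]
0.175 [0.0001, 0.0385, 0.0903]
0.125 [0.0001, 0.0402, 0.1012]
0.075 [0.0001, 0.0413, 0.1121]
0.025 [0.0001, 0.0419, 0.1231]
-0.025 [0.0001, 0.042, 0.1341]
```

View pics/s7c.png

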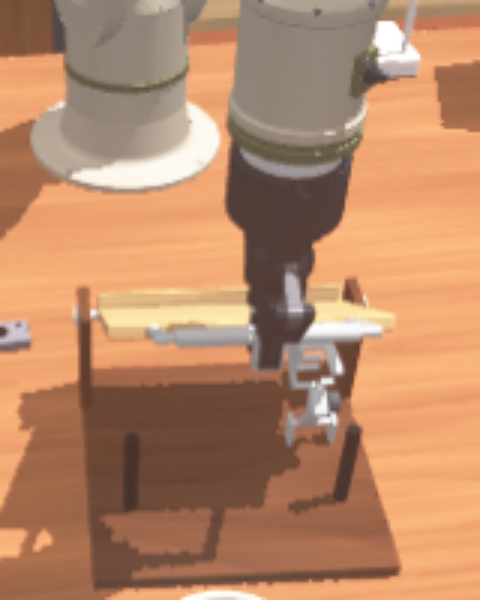

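Request:
{"name": "move_arm", "arguments": {
  "plan": [
    {"delta_pos": [0, 0.0062, 0.0091], "angular": [0, 0, 0], "fingers": -1},
    {"delta_pos": [0, 0.012, 0.0184], "angular": [0, 0, 0], "fingers": -1},
    {"delta_pos": [0, 0.0173, 0.0281], "angular": [0, 0, 0], "fingers": -1},
    {"delta_pos": [0, 0.0221, 0.0379], "angular": [0, 0, 0], "fingers": -1},
    {"delta_pos": [0, 0.0265, 0.0481], "angular": [0, 0, 0], "fingers": -1},
    {"delta_pos": [0, 0.0303, 0.0584], "angular": [0, 0, 0], "fingers": -1},
    {"delta_pos": [0, 0.0335, 0.0689], "angular": [0, 0, 0], "fingers": -1},
    {"delta_pos": [0, 0.0363, 0.0795], "angular": [0, 0, 0], "fingers": -1}
  ]
}}

```text
time_s: 9.32
tcp_pos: [0.6829, -0.0083, 0.1085]
tool_rot: [-3.136, 0.001, 1.494]
ft_force: [-6.2, -2.3, -1.7]
grip_width: 0.0124
```

```bash
python3 -c "
from h import *
T=pose();o=monitor.get_obs();print(T[:3,3],o['ft_force'],o['grip_width'])
p=T[:3,3]-H; print(p@xs,p@zs)
arc(.225,[.19,.155,.12,.085,.05,.02,0,-.02])"
```

```text
[ 0.68290888 -0.00831686  0.10850743] [-6.16434333 -2.33674931 -1.72233287] 0.012402056432420516
0.21656271373933775 0.0035074306921173
0.19 [0.0, 0.0016, 0.0075]
0.155 [0.0, 0.003, 0.0151]
0.12 [0.0, 0.0041, 0.0227]
0.085 [0.0, 0.0049, 0.0304]
0.05 [0.0, 0.0055, 0.0381]
0.02 [0.0, 0.0057, 0.0447]
0 [0.0, 0.0058, 0.0491]
-0.02 [0.0, 0.0058, 0.0535]
```

Request:
{"name": "move_arm", "arguments": {
  "plan": [
    {"delta_pos": [0, 0.0012, 0.0075], "angular": [0, 0, 0], "fingers": -1},
    {"delta_pos": [0, 0.0022, 0.0151], "angular": [0, 0, 0], "fingers": -1},
    {"delta_pos": [0, 0.003, 0.0227], "angular": [0, 0, 0], "fingers": -1},
    {"delta_pos": [0, 0.0038, 0.0304], "angular": [0, 0, 0], "fingers": -1},
    {"delta_pos": [0, 0.0042, 0.0365], "angular": [0, 0, 0], "fingers": -1},
    {"delta_pos": [0, 0.0045, 0.0415], "angular": [0, 0, 0], "fingers": -1},
    {"delta_pos": [0, 0.0045, 0.0455], "angular": [0, 0, 0], "fingers": -1},
    {"delta_pos": [0, 0.0045, 0.0485], "angular": [0, 0, 0], "fingers": -1},
    {"delta_pos": [0, 0.0045, 0.0505], "angular": [0, 0, 0], "fingers": -1},
    {"delta_pos": [0, 0.0045, 0.0505], "angular": [0, 0, 0], "fingers": -1}
  ]
}}

```text
time_s: 10.58
tcp_pos: [0.6879, -0.0087, 0.0614]
tool_rot: [-3.139, -0.001, 1.493]
ft_force: [-5.9, -1.4, 25.7]
grip_width: 0.0119
```

```bash
python3 -c "
from h import *
T=pose();o=monitor.get_obs();print(T[:3,3],o['ft_force'],o['grip_width'])
p=T[:3,3]-H; print(p@xs,p@zs)
s=snap('scene','s8.png');cv2.imwrite('pics/s8c.png',cv2.resize(s[90:290,290:450,::-1],None,fx=3,fy=3))
"
```

```text
[ 0.68794766 -0.00871484  0.06138491] [-5.88057216 -1.38047462 25.6652206 ] 0.011944154857509447
0.22161717852294527 -0.043615090450541835
```

View pics/s8c.png

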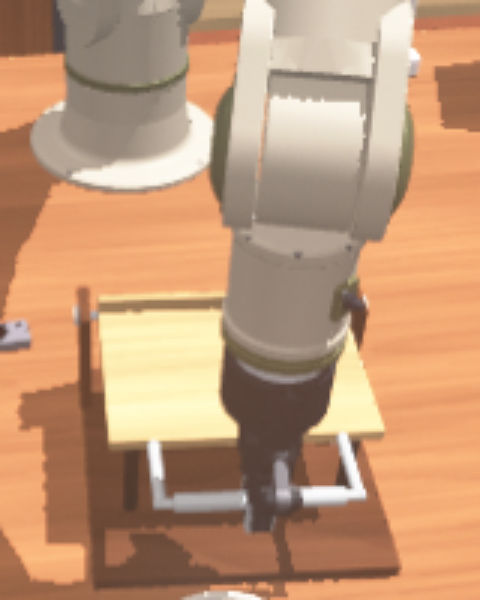

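```bash
python3 -c "
from h import *
arc(0,[.05,.1,.15,.2,.25,.3,.34,.38,.42])"
```

```text
0.05 [0.0, -0.0003, -0.011]
0.1 [0.0, -0.0012, -0.022]
0.15 [0.0, -0.0026, -0.0329]
0.2 [0.0, -0.0045, -0.0437]
0.25 [0.0, -0.007, -0.0544]
0.3 [0.0, -0.01, -0.065]
0.34 [0.0, -0.0128, -0.0733]
0.38 [0.0, -0.0159, -0.0816]
0.42 [0.0, -0.0194, -0.0897]
```

Request:
{"name": "move_arm", "arguments": {
  "plan": [
    {"delta_pos": [0, -0.001, -0.008], "angular": [0, 0, 0], "fingers": -1},
    {"delta_pos": [0, -0.0016, -0.018], "angular": [0, 0, 0], "fingers": -1},
    {"delta_pos": [0, -0.003, -0.029], "angular": [0, 0, 0], "fingers": -1},
    {"delta_pos": [0, -0.005, -0.04], "angular": [0, 0, 0], "fingers": -1},
    {"delta_pos": [0, -0.0075, -0.051], "angular": [0, 0, 0], "fingers": -1},
    {"delta_pos": [0, -0.01, -0.061], "angular": [0, 0, 0], "fingers": -1},
    {"delta_pos": [0, -0.0128, -0.071], "angular": [0, 0, 0], "fingers": -1},
    {"delta_pos": [0, -0.0159, -0.08], "angular": [0, 0, 0], "fingers": -1},
    {"delta_pos": [0, -0.0194, -0.089], "angular": [0, 0, 0], "fingers": -1},
    {"delta_pos": [0, -0.0194, -0.0897], "angular": [0, 0, 0], "fingers": -1}
  ]
}}

```text
time_s: 11.88
tcp_pos: [0.6687, -0.0071, 0.1518]
tool_rot: [-3.139, -0.001, 1.494]
ft_force: [3.7, -2.8, 0.5]
grip_width: 0.012
```

Request:
{"name": "move_arm", "arguments": {
  "plan": [
    {"delta_pos": [0, 0, 0], "angular": [0, 0, 0], "fingers": -1},
    {"delta_pos": [0, 0, 0], "angular": [0, 0, 0], "fingers": -1},
    {"delta_pos": [0, 0, 0], "angular": [0, 0, 0], "fingers": -1},
    {"delta_pos": [0, 0, 0], "angular": [0, 0, 0], "fingers": -1},
    {"delta_pos": [0, 0, 0], "angular": [0, 0, 0], "fingers": -1}
  ]
}}

```text
time_s: 12.5
tcp_pos: [0.6688, -0.0071, 0.1517]
tool_rot: [-3.139, -0.001, 1.494]
ft_force: [3.8, -2.7, 0.2]
grip_width: 0.0121
```

```bash
python3 -c "
from h import *
T=pose();o=monitor.get_obs();print(T[:3,3],o['ft_force'],o['grip_width'])
p=T[:3,3]-H; print(p@xs,p@zs,'ang',np.arcsin((p@zs+.0436)/.22))
arc(.42,[.4,.38,.36,.35,.34,.33])
s=snap('scene','s9.png');cv2.imwrite('pics/s9c.png',cv2.resize(s[90:290,290:450,::-1],None,fx=3,fy=3))
"
```

```text
[ 0.668782   -0.00709136  0.15174266] [ 3.79471087 -2.7341384   0.21266677] 0.012131010648713272
0.2023834478356412 0.046742661585469455 ang 0.42316514184535353
0.4 [-0.0, 0.0018, 0.004]
0.38 [-0.0, 0.0034, 0.0081]
0.36 [-0.0, 0.005, 0.0122]
0.35 [-0.0, 0.0058, 0.0143]
0.34 [-0.0, 0.0066, 0.0163]
0.33 [-0.0, 0.0073, 0.0184]
```

View pics/s9c.png

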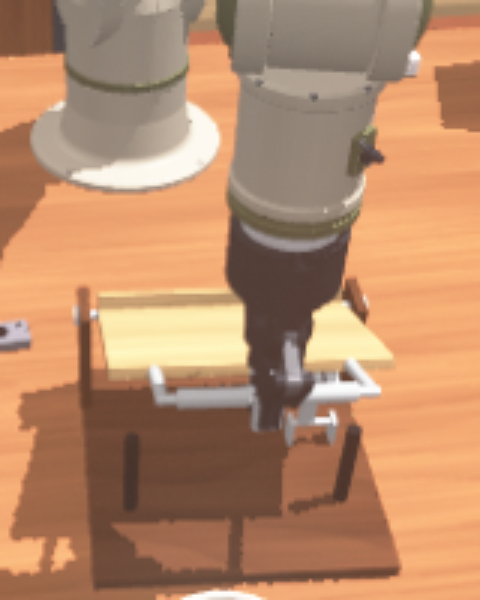

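Request:
{"name": "move_arm", "arguments": {
  "plan": [
    {"delta_pos": [0, 0.0018, 0.004], "angular": [0, 0, 0], "fingers": -1},
    {"delta_pos": [0, 0.0034, 0.0081], "angular": [0, 0, 0], "fingers": -1},
    {"delta_pos": [0, 0.005, 0.0122], "angular": [0, 0, 0], "fingers": -1},
    {"delta_pos": [0, 0.0058, 0.0145], "angular": [0, 0, 0], "fingers": -1},
    {"delta_pos": [0, 0.0066, 0.0165], "angular": [0, 0, 0], "fingers": -1},
    {"delta_pos": [0, 0.0068, 0.0175], "angular": [0, 0, 0], "fingers": -1},
    {"delta_pos": [0, 0.0068, 0.018], "angular": [0, 0, 0], "fingers": -1}
  ]
}}

```text
time_s: 13.42
tcp_pos: [0.6757, -0.0077, 0.1342]
tool_rot: [-3.14, -0.001, 1.493]
ft_force: [2.0, -2.6, 6.0]
grip_width: 0.0119
```

Request:
{"name": "move_arm", "arguments": {
  "plan": [
    {"delta_pos": [0, 0.0005, 0.002], "angular": [0, 0, 0], "fingers": -1},
    {"delta_pos": [0, 0.0005, 0.003], "angular": [0, 0, 0], "fingers": -1}
  ]
}}

```text
time_s: 13.68
tcp_pos: [0.6765, -0.0078, 0.1322]
tool_rot: [-3.141, -0.002, 1.493]
ft_force: [-0.3, -2.8, 11.3]
grip_width: 0.0121
```

Request:
{"name": "move_arm", "arguments": {
  "plan": [
    {"delta_pos": [0, 0, -0.003], "angular": [0, 0, 0], "fingers": -1},
    {"delta_pos": [0, 0, -0.004], "angular": [0, 0, 0], "fingers": -0.6},
    {"delta_pos": [0, 0, -0.004], "angular": [0, 0, 0], "fingers": -0.2},
    {"delta_pos": [0, 0, -0.004], "angular": [0, 0, 0], "fingers": 0},
    {"delta_pos": [0, 0, -0.004], "angular": [0, 0, 0], "fingers": 0},
    {"delta_pos": [0, 0, -0.04], "angular": [0, 0, 0], "fingers": 0},
    {"delta_pos": [0, 0, -0.09], "angular": [0, 0, 0], "fingers": 0.2},
    {"delta_pos": [0, 0, -0.14], "angular": [0, 0, 0], "fingers": 0.2},
    {"delta_pos": [0, 0, -0.19], "angular": [0, 0, 0], "fingers": 0.2}
  ]
}}

```text
time_s: 14.8
tcp_pos: [0.6763, -0.008, 0.3238]
tool_rot: [-3.141, -0.002, 1.493]
ft_force: [0.6, 0.2, 0.3]
grip_width: 0.0513
```

```bash
python3 -c "
from h import *
T=pose();o=monitor.get_obs();print(T[:3,3],o['ft_force'],o['grip_width'])
C=cam('wrist',T);w=snap('wrist','w10.png')[:,:,::-1].copy()
s=snap('scene','s10.png')[:,:,::-1].copy();S=cam('scene')
for th,c in((.348,(0,0,255)),(.0,(255,0,0))):
  for q in(-1,1):
    for X in(bar(th)+q*.065*ys,):
      for im,K in((w,C),(s,S)):
        cv2.circle(im,tuple(int(round(a)) for a in proj(K,[X])[0]),3,c,1)
cv2.imwrite('pics/w10o.png',w)
cv2.imwrite('pics/s10c.png',cv2.resize(s[130:290,290:450],None,fx=3.7,fy=3.7))
"
```

```text
[ 0.67632764 -0.00800334  0.32375417] [0.5924334  0.20499866 0.30911798] 0.05129132310266931
```

View pics/w10o.png

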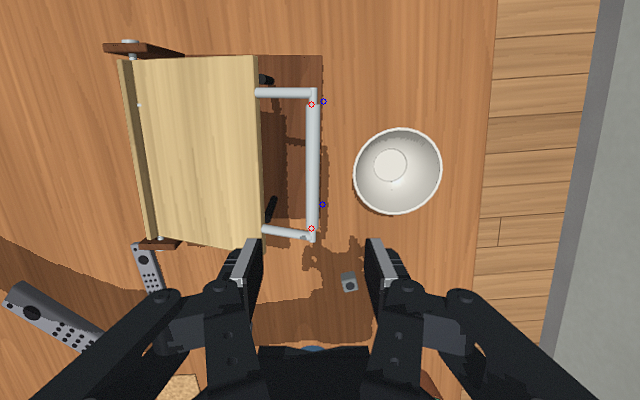

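View pics/s10c.png

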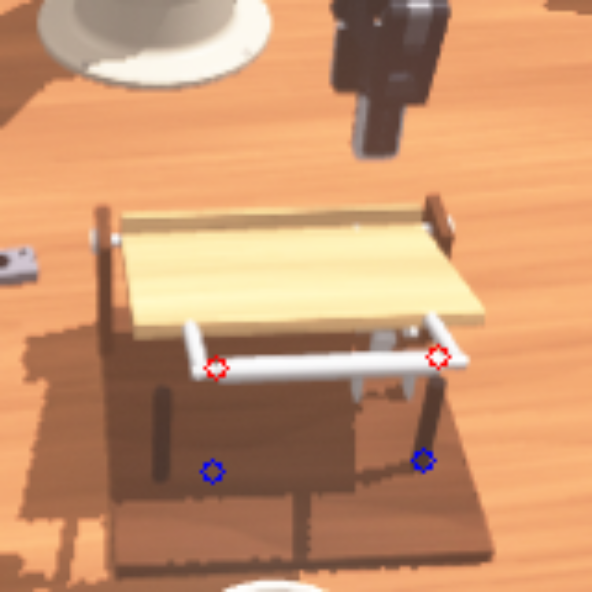

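```bash
python3 -c "
from h import *
print(delta([.456,-.343,.2],down([-.2,-.98,0])),monitor.get_obs()['qpos'])
"
```

```text
(array([-0.3508, -0.1974,  0.1256]), array([ 0.2, -0.5, 97.1])) [-0.3915822   0.47392554  0.50435351  1.60437128 -0.25058739  1.11941988
  0.09658626]
```

Request:
{"name": "move_arm", "arguments": {
  "plan": [
    {"delta_pos": [-0.04, -0.02, 0], "angular": [0, 0, 10], "fingers": 0.5},
    {"delta_pos": [-0.08, -0.04, 0], "angular": [0, 0, 20], "fingers": 0.5},
    {"delta_pos": [-0.12, -0.06, 0], "angular": [0, 0, 30], "fingers": 0.5},
    {"delta_pos": [-0.16, -0.085, 0], "angular": [0, 0, 40], "fingers": 0.5},
    {"delta_pos": [-0.2, -0.11, 0], "angular": [0, 0, 50], "fingers": 0.5},
    {"delta_pos": [-0.24, -0.13, 0.01], "angular": [0, 0, 60], "fingers": 0.5},
    {"delta_pos": [-0.28, -0.155, 0.03], "angular": [0, 0, 70], "fingers": 0.5},
    {"delta_pos": [-0.32, -0.18, 0.06], "angular": [0, 0, 80], "fingers": 0.5},
    {"delta_pos": [-0.35, -0.1974, 0.09], "angular": [0, 0, 90], "fingers": 0.5},
    {"delta_pos": [-0.3508, -0.1974, 0.11], "angular": [0, 0, 97.1], "fingers": 0.5}
  ]
}}

```text
time_s: 16.15
tcp_pos: [0.4531, -0.3451, 0.2143]
tool_rot: [-3.139, -0.006, -0.211]
ft_force: [0.2, 0.4, 0.4]
grip_width: 0.0639
```

```bash
python3 -c "
from h import *
T=pose();print(T[:3,3],monitor.get_obs()['qpos'],monitor.get_obs()['grip_width']);w=snap('wrist','w11.png');np.save('T11',T)
"
```

```text
[ 0.45310747 -0.34508977  0.21432977] [-0.04344937  0.55098257  0.9122393   1.99534313 -0.58003891  0.87144107
 -0.59454649] 0.06394936454318151
```

View pics/w11.png

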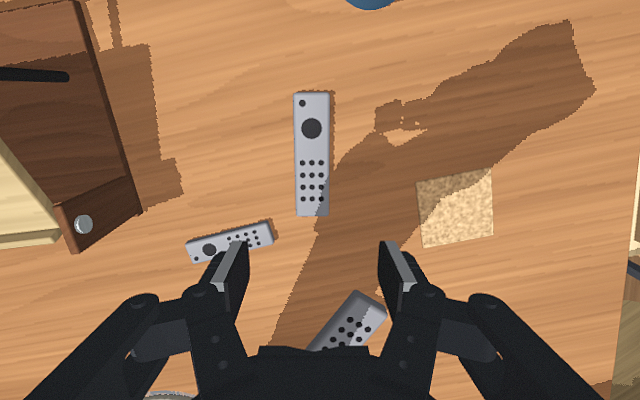

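```bash
python3 -c "
from h import *
T=np.load('T11.npy');C=cam('wrist',T)
im=cv2.imread('pics/w11.png')[80:228,280:345];hsv=cv2.cvtColor(im,cv2.COLOR_BGR2HSV)
m=(hsv[:,:,1]<70).astype(np.uint8);m=cv2.morphologyEx(m,cv2.MORPH_CLOSE,np.ones((7,7)))
c=max(cv2.findContours(m,0,1)[0],key=cv2.contourArea).reshape(-1,2)+[280,80]
X=onz(C,c,.016)[:,:2]*1000
r=cv2.minAreaRect(X.astype(np.float32));print(r,cv2.boxPoints(r))
p=cv2.boxPoints(cv2.minAreaRect(c.astype(np.float32)));print(p)
print(np.degrees(np.arctan2(*T[:2,1][::-1])),np.degrees(np.arctan2(*T[:2,0][::-1])))
"
```

```text
((455.86029052734375, -344.320068359375), (41.83642578125, 148.35641479492188), 78.27721405029297) [[ 378.9792  -349.73068]
 [ 524.24115 -379.87326]
 [ 532.7414  -338.90945]
 [ 387.47943 -308.76688]]
[[293.  92.]
 [329.  92.]
 [329. 216.]
 [293. 216.]]
-102.10293886987215 -12.103999259307962
```

```bash
python3 -c "
from h import *
print(delta([.456,-.344,0.0],down([-.203,-.979,0])))
"
```

```text
(array([0.0017, 0.0014, 0.212 ]), array([-0.3, -0.2, -0.5]))
```

Request:
{"name": "move_arm", "arguments": {
  "plan": [
    {"delta_pos": [0.0017, 0.0014, 0.05], "angular": [-0.3, -0.2, -0.5], "fingers": 0.5},
    {"delta_pos": [0.0017, 0.0014, 0.1], "angular": [-0.3, -0.2, -0.5], "fingers": 0.5},
    {"delta_pos": [0.0017, 0.0014, 0.15], "angular": [-0.3, -0.2, -0.5], "fingers": 0.5},
    {"delta_pos": [0.0017, 0.0014, 0.19], "angular": [-0.3, -0.2, -0.5], "fingers": 0.5},
    {"delta_pos": [0.0017, 0.0014, 0.205], "angular": [-0.3, -0.2, -0.5], "fingers": 0.5},
    {"delta_pos": [0.0017, 0.0014, 0.212], "angular": [-0.3, -0.2, -0.5], "fingers": 0.5},
    {"delta_pos": [0.0017, 0.0014, 0.212], "angular": [-0.3, -0.2, -0.5], "fingers": 0.5}
  ]
}}

```text
time_s: 17.08
tcp_pos: [0.4564, -0.3443, 0.0008]
tool_rot: [3.14, -0.001, -0.205]
ft_force: [-0.3, -1.2, 0.0]
grip_width: 0.064
```

```bash
python3 -c "
from h import *
T=pose();w=snap('wrist','w12.png')
s=snap('scene','s12.png');cv2.imwrite('pics/s12c.png',cv2.resize(s[130:290,150:310,::-1],None,fx=3.7,fy=3.7))
"
```

```text
(no output)
```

View pics/w12.png

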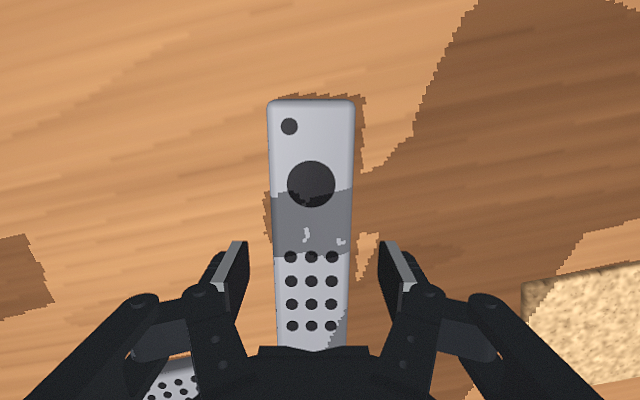

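View pics/s12c.png

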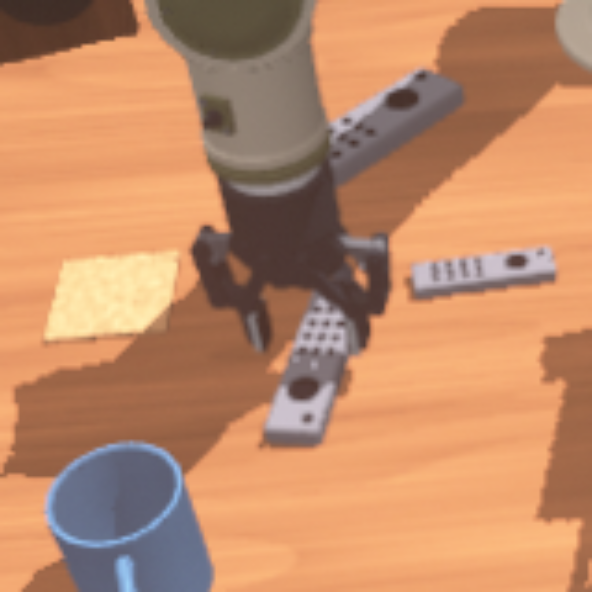

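Request:
{"name": "move_arm", "arguments": {
  "plan": [
    {"delta_pos": [0, 0, 0.01], "angular": [0, 0, 0], "fingers": 0.5},
    {"delta_pos": [0, 0, 0.016], "angular": [0, 0, 0], "fingers": 0.3},
    {"delta_pos": [0, 0, 0.019], "angular": [0, 0, 0], "fingers": 0.2},
    {"delta_pos": [0, 0, 0.019], "angular": [0, 0, 0], "fingers": 0.2}
  ]
}}

```text
time_s: 17.68
tcp_pos: [0.4564, -0.3444, -0.0181]
tool_rot: [3.14, -0.001, -0.205]
ft_force: [0.4, -0.4, 0.9]
grip_width: 0.0511
```

```bash
python3 -c "
from h import *
w=snap('wrist','w13.png')
s=snap('scene','s13.png');cv2.imwrite('pics/s13c.png',cv2.resize(s[180:260,190:270,::-1],None,fx=7,fy=7))
"
```

```text
(no output)
```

View pics/w13.png

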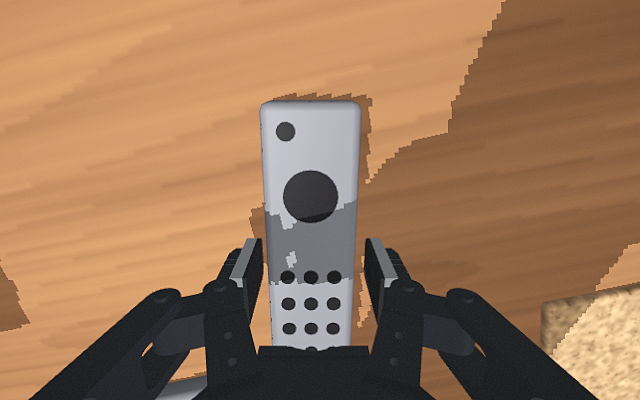

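View pics/s13c.png

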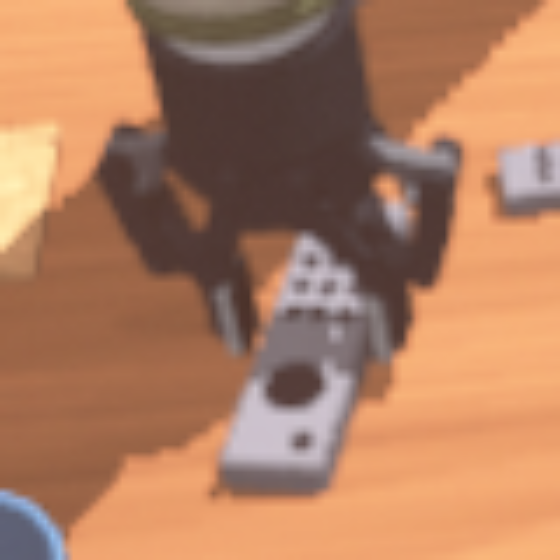

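Request:
{"name": "move_arm", "arguments": {
  "plan": [
    {"delta_pos": [0, 0, 0.003], "angular": [0, 0, 0], "fingers": 0.15},
    {"delta_pos": [0, 0, 0.005], "angular": [0, 0, 0], "fingers": 0.15},
    {"delta_pos": [0, 0, 0.006], "angular": [0, 0, 0], "fingers": 0.15}
  ]
}}

```text
time_s: 18.15
tcp_pos: [0.4566, -0.3445, -0.0232]
tool_rot: [3.141, -0.002, -0.205]
ft_force: [-1.7, 3.3, 21.2]
grip_width: 0.0493
```

Request:
{"name": "move_arm", "arguments": {
  "plan": [
    {"delta_pos": [0, 0, -0.004], "angular": [0, 0, 0], "fingers": 0.1},
    {"delta_pos": [0, 0, -0.004], "angular": [0, 0, 0], "fingers": -0.2},
    {"delta_pos": [0, 0, -0.004], "angular": [0, 0, 0], "fingers": -0.5},
    {"delta_pos": [0, 0, -0.004], "angular": [0, 0, 0], "fingers": -1},
    {"delta_pos": [0, 0, -0.004], "angular": [0, 0, 0], "fingers": -1}
  ]
}}

```text
time_s: 18.77
tcp_pos: [0.4567, -0.3446, -0.0184]
tool_rot: [3.141, -0.003, -0.206]
ft_force: [-1.4, 2.7, 13.4]
grip_width: 0.0406
```

Request:
{"name": "move_arm", "arguments": {
  "plan": [
    {"delta_pos": [0, 0, -0.01], "angular": [0, 0, 0], "fingers": -1},
    {"delta_pos": [0, 0, -0.05], "angular": [0, 0, 0], "fingers": -1},
    {"delta_pos": [0, 0, -0.1], "angular": [0, 0, 0], "fingers": -1},
    {"delta_pos": [0, 0, -0.16], "angular": [0, 0, 0], "fingers": -1},
    {"delta_pos": [0, 0, -0.22], "angular": [0, 0, 0], "fingers": -1},
    {"delta_pos": [0, 0, -0.28], "angular": [0, 0, 0], "fingers": -1}
  ]
}}

```text
time_s: 19.52
tcp_pos: [0.4553, -0.3438, 0.2637]
tool_rot: [3.141, -0.002, -0.206]
ft_force: [0.8, -0.8, -1.3]
grip_width: 0.0408
```

```bash
python3 -c "
from h import *
T=pose();np.save('T14',T);o=monitor.get_obs();print(o['qpos'],o['grip_width'],o['ft_force'],T[:3,3]);w=snap('wrist','w14.png')
"
```

```text
[-0.09533977  0.49901205  0.96805322  1.93754888 -0.50143455  0.96455862
 -0.66428539] 0.04080736930290245 [ 0.79951017 -0.7582344  -1.31381601] [ 0.45532783 -0.34376482  0.26372241]
```

View pics/w14.png

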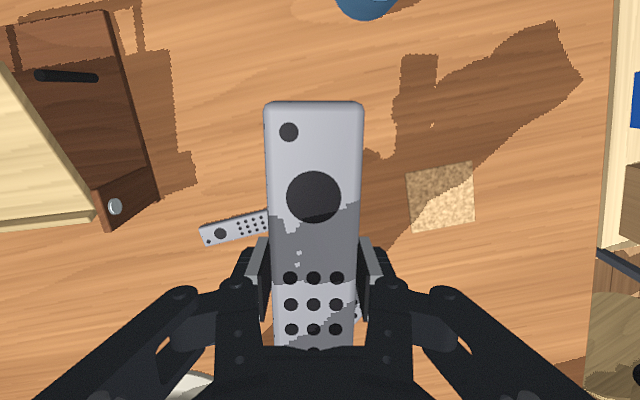

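```bash
cat >> h.py <<'E'
th=.348
u=np.cos(th)*xs+np.sin(th)*zs;n=-np.sin(th)*xs+np.cos(th)*zs
Bd=H+.001*xs+.08*u+.006*n
Rp=np.c_[np.cross(u,-n),u,-n]
def place(h,k=.0184): return Bd+(h-k)*n
E
python3 -c "
from h import *
print(Bd,place(.1))
p,r=delta(place(.1),Rp);print(p,r)
T=pose()
p0=T[:3,3];p1=place(.1)
for s in np.linspace(.1,1,10):
  q=p0+(p1-p0)*s; q[2]=p0[2]+ (0 if s<.5 else (p1[2]-p0[2])*(s-.5)*2)
  print(np.round(T[:3,:3].T@(q-p0),4).tolist(),np.round(r*s,1).tolist())
"
```

```text
[0.54093986 0.00281064 0.13792181] [0.51319477 0.00494551 0.21463043]
[-0.0177 -0.3563  0.0545] [-14.2  16.7 -96.4]
[-0.0017, -0.0356, -0.0001] [-1.4, 1.7, -9.6]
[-0.0034, -0.0712, -0.0003] [-2.8, 3.3, -19.3]
[-0.0051, -0.1068, -0.0004] [-4.3, 5.0, -28.9]
[-0.0069, -0.1424, -0.0006] [-5.7, 6.7, -38.6]
[-0.0086, -0.178, -0.0007] [-7.1, 8.4, -48.2]
[-0.0104, -0.2137, 0.0103] [-8.5, 10.0, -57.8]
[-0.0122, -0.2493, 0.0214] [-9.9, 11.7, -67.5]
[-0.0141, -0.285, 0.0324] [-11.4, 13.4, -77.1]
[-0.0159, -0.3206, 0.0434] [-12.8, 15.0, -86.8]
[-0.0177, -0.3563, 0.0545] [-14.2, 16.7, -96.4]
```

Request:
{"name": "move_arm", "arguments": {
  "plan": [
    {"delta_pos": [-0.0017, -0.0356, 0], "angular": [-1.4, 1.7, -9.6], "fingers": -1},
    {"delta_pos": [-0.0034, -0.0712, 0], "angular": [-2.8, 3.3, -19.3], "fingers": -1},
    {"delta_pos": [-0.0051, -0.1068, 0], "angular": [-4.3, 5.0, -28.9], "fingers": -1},
    {"delta_pos": [-0.0069, -0.1424, 0], "angular": [-5.7, 6.7, -38.6], "fingers": -1},
    {"delta_pos": [-0.0086, -0.178, 0], "angular": [-7.1, 8.4, -48.2], "fingers": -1},
    {"delta_pos": [-0.0104, -0.2137, 0], "angular": [-8.5, 10.0, -57.8], "fingers": -1},
    {"delta_pos": [-0.0122, -0.2493, 0.01], "angular": [-9.9, 11.7, -67.5], "fingers": -1},
    {"delta_pos": [-0.0141, -0.285, 0.02], "angular": [-11.4, 13.4, -77.1], "fingers": -1},
    {"delta_pos": [-0.0159, -0.3206, 0.035], "angular": [-12.8, 15.0, -86.8], "fingers": -1},
    {"delta_pos": [-0.0177, -0.3563, 0.0545], "angular": [-14.2, 16.7, -96.4], "fingers": -1}
  ]
}}

```text
time_s: 20.82
tcp_pos: [0.5131, 0.0064, 0.2147]
tool_rot: [2.792, 0.0, 1.5]
ft_force: [0.8, 0.9, -1.3]
grip_width: 0.0402
```

```bash
python3 -c "
from h import *
T=pose();np.save('T15',T);o=monitor.get_obs();print(o['qpos'],o['grip_width'],o['ft_force'],T[:3,3]);
for h in(.06,.03,.015,.005,0):print(h,delta(place(h),Rp))
s=snap('scene','s15.png');cv2.imwrite('pics/s15c.png',cv2.resize(s[90:290,270:450,::-1],None,fx=3,fy=3));snap('wrist','w15.png')
"
```

```text
[-0.55681512  0.25376627  0.47069677  2.35375299 -0.22600858  0.22117589
  0.02224876] 0.04018034646119648 [ 0.80103158  0.87364311 -1.3195698 ] [0.5131346  0.00635856 0.21465282]
0.06 (array([-0.0015,  0.0001,  0.0401]), array([ 0.1, -0.1,  0.3]))
0.03 (array([-0.0015,  0.    ,  0.0701]), array([ 0.1, -0.1,  0.3]))
0.015 (array([-0.0016, -0.    ,  0.0851]), array([ 0.1, -0.1,  0.3]))
0.005 (array([-0.0016, -0.    ,  0.0951]), array([ 0.1, -0.1,  0.3]))
0 (array([-0.0016, -0.    ,  0.1001]), array([ 0.1, -0.1,  0.3]))
```

View pics/s15c.png

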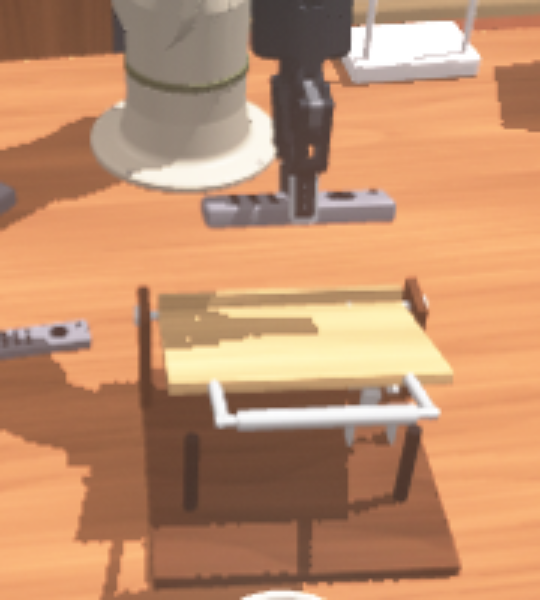

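View pics/w15.png

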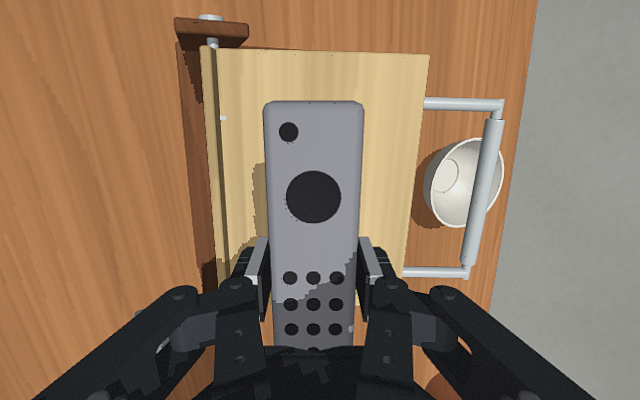

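```bash
python3 -c "
from h import *
T=np.load('T15.npy');C=cam('wrist',T)
f=lambda a,b,c:H+a*u+b*ys+c*n
print(proj(C,[f(.16,.11,.006),f(.16,0,.006),f(.004,.11,.02),f(.22,.065,0),f(.22,-.065,0),f(.22,.075,0)]))
im=cv2.imread('pics/w15.png');cv2.imwrite('pics/w15c.png',cv2.resize(im[0:300,170:530],None,fx=2.2,fy=2))
"
```

```text
[[424.92958264  46.90190078]
 [409.92714978 191.2791427 ]
 [202.62482056  42.42207592]
 [491.32486096 111.08217523]
 [465.61670994 257.00387754]
 [493.5476082   97.93509239]]
```

View pics/w15c.png

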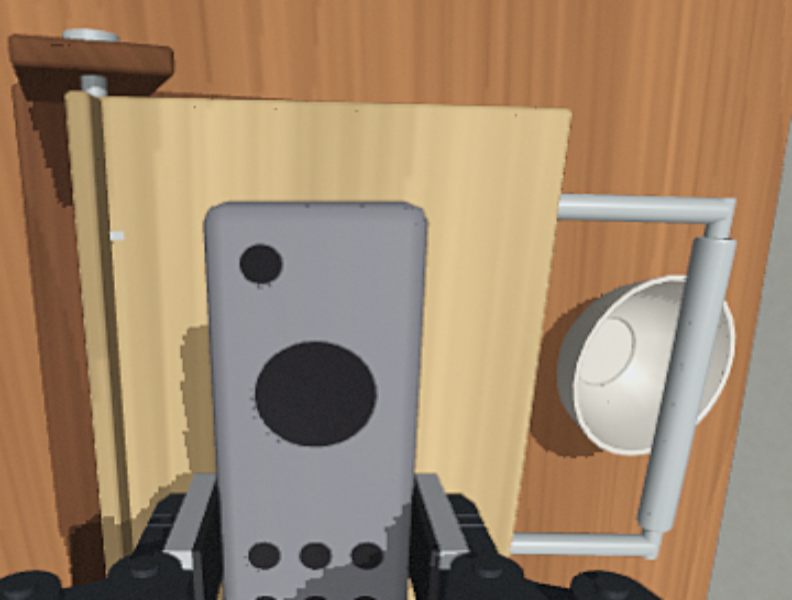

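```bash
python3 -c "
from h import *
T=pose();print(T[:3,3]);snap('wrist','w16.png');np.save('T16',T);C=cam('wrist',T)
print(delta(place(0),Rp))
f=lambda a,b,c:H+a*u+b*ys+c*n
print(proj(C,[f(.16,.11,.006),f(.004,.11,.006),f(.004,.11,.02),f(.22,.065,0),f(.22,-.065,0)]))
im=cv2.imread('pics/w16.png');cv2.imwrite('pics/w16c.png',cv2.resize(im[0:300,170:530],None,fx=2.2,fy=2))
"
```

```text
[0.51179357 0.00767138 0.21287062]
(array([-0.0008,  0.0015,  0.0995]), array([-0.1, -0. ,  0.1]))
[[428.91578131  48.70865936]
 [212.37966578  46.6672873 ]
 [205.95485633  43.9691974 ]
 [495.33426428 113.18778327]
 [468.70066667 259.44309971]]
```

View pics/w16c.png

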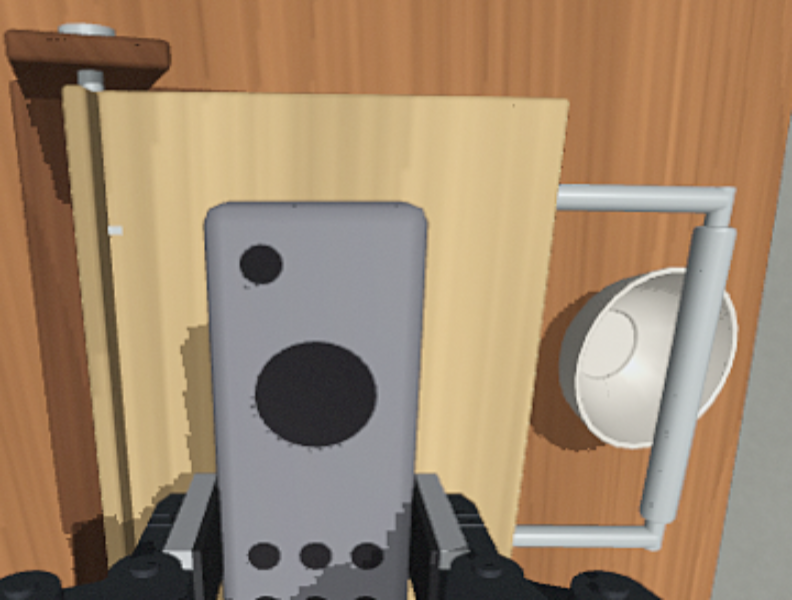

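Request:
{"name": "move_arm", "arguments": {
  "plan": [
    {"delta_pos": [-0.001, 0.0015, 0.04], "angular": [0, 0, 0], "fingers": -1},
    {"delta_pos": [-0.001, 0.0015, 0.07], "angular": [0, 0, 0], "fingers": -1},
    {"delta_pos": [-0.001, 0.0015, 0.085], "angular": [0, 0, 0], "fingers": -1},
    {"delta_pos": [-0.001, 0.0015, 0.092], "angular": [0, 0, 0], "fingers": -1},
    {"delta_pos": [-0.001, 0.0015, 0.094], "angular": [0, 0, 0], "fingers": -1},
    {"delta_pos": [-0.001, 0.0015, 0.094], "angular": [0, 0, 0], "fingers": -1}
  ]
}}

```text
time_s: 21.72
tcp_pos: [0.5496, 0.0024, 0.1369]
tool_rot: [2.813, -0.001, 1.489]
ft_force: [-0.6, 0.3, -0.8]
grip_width: 0.0401
```

```bash
python3 -c "
from h import *
T=pose();print(T[:3,3],delta(place(0),Rp));snap('wrist','w17.png');
s=snap('scene','s17.png');cv2.imwrite('pics/s17c.png',cv2.resize(s[130:260,290:450,::-1],None,fx=4.5,fy=4.5))
"
```

```text
[0.54964876 0.00239145 0.13693263] (array([-0.0003, -0.0076,  0.0146]), array([-1.1,  0.1, -0.3]))
```

View pics/s17c.png

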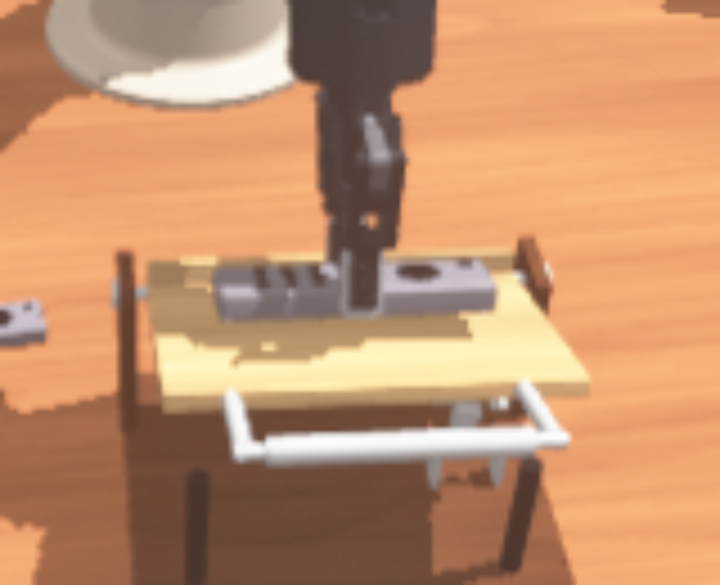

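View pics/w17.png

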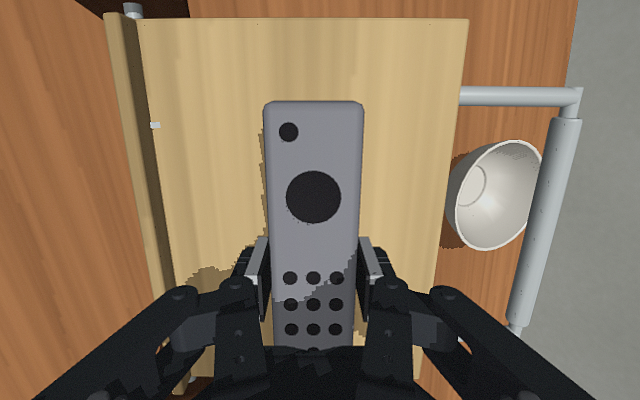

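```bash
python3 -c "
from h import *
o=monitor.get_obs();print(o['qpos'],o['dq'],o['tcp_pos'],o['ft_force'])
"
```

```text
[-0.41915051  0.44539699  0.36436939  2.34218971 -1.04539818  0.10694063
  0.83503906] [ 0.00134261 -0.00154526 -0.00422387  0.00124895  0.00117211 -0.00152329
  0.01537335] [0.54954301 0.00262881 0.13709908] [-0.48757848  0.47031977 -0.82527878]
```

```bash
cat >> h.py <<'E'
def place2(t2,h,k=.0184):
    u2=np.cos(t2)*xs+np.sin(t2)*zs;n2=-np.sin(t2)*xs+np.cos(t2)*zs
    E=Bd+.021*u+h*n
    return E-.021*u2-k*n2,np.c_[np.cross(u2,-n2),u2,-n2]
E
python3 -c "
from h import *
for t in(.25,.27):
  for h in(.06,.03,.01):print(t,h,delta(*place2(t,h)))
"
```

```text
0.25 0.06 (array([-0.0005, -0.0104, -0.0473]), array([ 4.5,  0. , -0.2]))
0.25 0.03 (array([-0.0005, -0.0098, -0.0173]), array([ 4.5,  0. , -0.2]))
0.25 0.01 (array([-0.0005, -0.0094,  0.0027]), array([ 4.5,  0. , -0.2]))
0.27 0.06 (array([-0.0005, -0.01  , -0.0468]), array([ 3.4,  0. , -0.2]))
0.27 0.03 (array([-0.0005, -0.0095, -0.0168]), array([ 3.4,  0. , -0.2]))
0.27 0.01 (array([-0.0005, -0.0091,  0.0032]), array([ 3.4,  0. , -0.2]))
```

Request:
{"name": "move_arm", "arguments": {
  "plan": [
    {"delta_pos": [0, -0.004, -0.025], "angular": [2, 0, 0], "fingers": -1},
    {"delta_pos": [-0.0005, -0.01, -0.047], "angular": [4.5, 0, -0.2], "fingers": -1},
    {"delta_pos": [-0.0005, -0.01, -0.047], "angular": [4.5, 0, -0.2], "fingers": -1},
    {"delta_pos": [-0.0005, -0.01, -0.047], "angular": [4.5, 0, -0.2], "fingers": -1}
  ]
}}

```text
time_s: 22.32
tcp_pos: [0.5249, 0.0049, 0.1782]
tool_rot: [2.89, -0.001, 1.495]
ft_force: [-0.6, -0.6, -0.7]
grip_width: 0.0406
```

```bash
python3 -c "
from h import *
o=monitor.get_obs();print(o['qpos'],o['dq'],o['tcp_pos'],o['ft_force'])
for h in(.06,.03,.01):print(h,delta(*place2(.25,h)))
"
```

```text
[-0.72605825  0.4288211   0.79829815  2.30824185 -0.83726052  0.38173258
  0.67295632] [ 0.02528903  0.0078579  -0.01789108  0.00347051  0.00341059  0.00278599
  0.00018168] [0.52494985 0.00494572 0.17818782] [-0.61662574 -0.55056933 -0.69265957]
0.06 (array([-0.0009, -0.0003, -0.0004]), array([ 0.1, -0. ,  0. ]))
0.03 (array([-0.0009,  0.0026,  0.0295]), array([ 0.1, -0. ,  0. ]))
0.01 (array([-0.0009,  0.0045,  0.0494]), array([ 0.1, -0. ,  0. ]))
```

Request:
{"name": "move_arm", "arguments": {
  "plan": [
    {"delta_pos": [-0.001, 0.0015, 0.018], "angular": [0, 0, 0], "fingers": -1},
    {"delta_pos": [-0.001, 0.003, 0.034], "angular": [0, 0, 0], "fingers": -1},
    {"delta_pos": [-0.001, 0.0042, 0.046], "angular": [0, 0, 0], "fingers": -1},
    {"delta_pos": [-0.001, 0.0046, 0.049], "angular": [0, 0, 0], "fingers": -1},
    {"delta_pos": [-0.001, 0.0046, 0.049], "angular": [0, 0, 0], "fingers": -1}
  ]
}}

```text
time_s: 22.95
tcp_pos: [0.5413, 0.0023, 0.1317]
tool_rot: [2.89, -0.001, 1.493]
ft_force: [0.6, -0.0, -0.8]
grip_width: 0.0407
```

```bash
python3 -c "
from h import *
o=monitor.get_obs();print(o['qpos'],o['dq'],o['tcp_pos'],o['ft_force'])
for t in(.25,.3,.348):
 for h in(.01,.005,.0):print(t,h,delta(*place2(t,h)))
"
```

```text
[-0.54059577  0.4902493   0.56430585  2.31121399 -0.98152113  0.26627249
  0.7953452 ] [-0.02104893 -0.00725803  0.02385436 -0.00123906  0.00412713  0.00638287
 -0.00240286] [0.54126822 0.00228583 0.13166282] [ 0.58213284 -0.02904258 -0.80271548]
0.25 0.01 (array([0.0005, 0.0001, 0.0002]), array([ 0.1, -0. , -0. ]))
0.25 0.005 (array([0.0005, 0.0006, 0.0052]), array([ 0.1, -0. , -0. ]))
0.25 0.0 (array([0.0005, 0.0011, 0.0102]), array([ 0.1, -0. , -0. ]))
0.3 0.01 (array([0.0005, 0.0011, 0.0013]), array([-2.8, -0. , -0. ]))
0.3 0.005 (array([0.0005, 0.0015, 0.0062]), array([-2.8, -0. , -0. ]))
0.3 0.0 (array([0.0005, 0.002 , 0.0112]), array([-2.8, -0. , -0. ]))
0.348 0.01 (array([0.0005, 0.002 , 0.0022]), array([-5.5, -0. , -0.1]))
0.348 0.005 (array([0.0005, 0.0025, 0.0072]), array([-5.5, -0. , -0.1]))
0.348 0.0 (array([0.0005, 0.003 , 0.0122]), array([-5.5, -0. , -0.1]))
```

Request:
{"name": "move_arm", "arguments": {
  "plan": [
    {"delta_pos": [0.0005, 0.0008, 0.004], "angular": [-1.5, 0, 0], "fingers": -1},
    {"delta_pos": [0.0005, 0.0015, 0.0062], "angular": [-3, 0, 0], "fingers": -1},
    {"delta_pos": [0.0005, 0.0015, 0.0062], "angular": [-3, 0, 0], "fingers": -1}
  ]
}}

```text
time_s: 23.32
tcp_pos: [0.5438, 0.0025, 0.1263]
tool_rot: [2.838, -0.002, 1.493]
ft_force: [1.0, 0.2, -1.8]
grip_width: 0.0406
```

```bash
python3 -c "
from h import *
o=monitor.get_obs();print(o['qpos'],o['dq'],o['tcp_pos'],o['ft_force'])
for t in(.3,.325,.348):
 for h in(.002,.0,-.002):print(t,h,delta(*place2(t,h)))
"
```

```text
[-0.39800321  0.46180446  0.34350933  2.34260819 -1.01867246  0.11341455
  0.81186614] [-0.03129168  0.00873971  0.05530481 -0.01839401  0.00757759  0.03664588
 -0.00228172] [0.54381354 0.00245205 0.12634643] [ 0.96360553  0.15791201 -1.76170322]
0.3 0.002 (array([0.0001, 0.0005, 0.0035]), array([ 0.2, -0.1, -0.1]))
0.3 0.0 (array([0.0001, 0.0006, 0.0055]), array([ 0.2, -0.1, -0.1]))
0.3 -0.002 (array([0.0001, 0.0007, 0.0075]), array([ 0.2, -0.1, -0.1]))
0.325 0.002 (array([0.0001, 0.001 , 0.004 ]), array([-1.2, -0.1, -0.1]))
0.325 0.0 (array([0.0001, 0.0011, 0.006 ]), array([-1.2, -0.1, -0.1]))
0.325 -0.002 (array([0.0001, 0.0012, 0.008 ]), array([-1.2, -0.1, -0.1]))
0.348 0.002 (array([0.0001, 0.0014, 0.0045]), array([-2.5, -0.1, -0.1]))
0.348 0.0 (array([0.0001, 0.0015, 0.0065]), array([-2.5, -0.1, -0.1]))
0.348 -0.002 (array([0.0001, 0.0016, 0.0085]), array([-2.5, -0.1, -0.1]))
```

Request:
{"name": "move_arm", "arguments": {
  "plan": [
    {"delta_pos": [0, 0, 0.002], "angular": [1.5, 0, 0], "fingers": -1},
    {"delta_pos": [0, 0.0002, 0.0035], "angular": [1.5, 0, 0], "fingers": -1},
    {"delta_pos": [0, 0.0003, 0.005], "angular": [1.5, 0, 0], "fingers": -1}
  ]
}}

```text
time_s: 23.7
tcp_pos: [0.5457, 0.0026, 0.1216]
tool_rot: [2.864, -0.002, 1.493]
ft_force: [-0.8, -0.9, -1.0]
grip_width: 0.0408
```

```bash
python3 -c "
from h import *
o=monitor.get_obs();print(o['qpos'],o['ft_force'])
for t in(.275,.29,.348):
 for h in(.0,-.002):print(t,h,delta(*place2(t,h)))
s=snap('scene','s18.png');cv2.imwrite('pics/s18c.png',cv2.resize(s[150:250,310:430,::-1],None,fx=6,fy=6))
"
```

```text
[-0.43289216  0.48295864  0.40248593  2.32473138 -0.993135    0.16352549
  0.79250324] [-0.75350181 -0.90674985 -0.95418001]
0.275 0.0 (array([-0.0002, -0.0002, -0.0001]), array([ 0.2, -0.1, -0.1]))
0.275 -0.002 (array([-0.0002, -0.    ,  0.0019]), array([ 0.2, -0.1, -0.1]))
0.29 0.0 (array([-0.0002,  0.0001,  0.0002]), array([-0.7, -0.1, -0.1]))
0.29 -0.002 (array([-0.0002,  0.0002,  0.0022]), array([-0.7, -0.1, -0.1]))
0.348 0.0 (array([-0.0002,  0.0012,  0.0014]), array([-4. , -0.1, -0.1]))
0.348 -0.002 (array([-0.0002,  0.0014,  0.0034]), array([-4. , -0.1, -0.1]))
```

View pics/s18c.png

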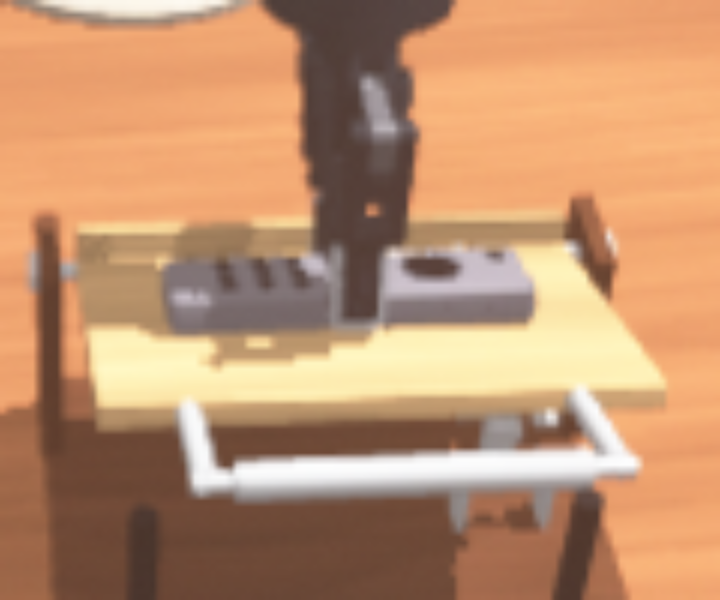

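Request:
{"name": "move_arm", "arguments": {
  "plan": [
    {"delta_pos": [0, 0, 0.001], "angular": [0, 0, 0], "fingers": -1},
    {"delta_pos": [0, 0, 0.002], "angular": [0, 0, 0], "fingers": -1}
  ]
}}

```text
time_s: 24.0
tcp_pos: [0.5461, 0.0025, 0.1199]
tool_rot: [2.864, -0.002, 1.493]
ft_force: [-4.9, 1.8, 11.3]
grip_width: 0.0405
```

Request:
{"name": "move_arm", "arguments": {
  "plan": [
    {"delta_pos": [0, 0, 0.001], "angular": [0, 0, 0], "fingers": -1},
    {"delta_pos": [0, 0, 0.002], "angular": [0, 0, 0], "fingers": -1}
  ]
}}

```text
time_s: 24.25
tcp_pos: [0.5465, 0.0026, 0.1189]
tool_rot: [2.862, -0.004, 1.493]
ft_force: [-10.6, 1.4, 24.1]
grip_width: 0.0408
```

Request:
{"name": "move_arm", "arguments": {
  "plan": [
    {"delta_pos": [0, 0.0003, -0.001], "angular": [-1, 0, 0], "fingers": -1},
    {"delta_pos": [0, 0.0005, -0.001], "angular": [-1.8, 0, 0], "fingers": -1},
    {"delta_pos": [0, 0.0005, -0.001], "angular": [-1.8, 0, 0], "fingers": -1}
  ]
}}

```text
time_s: 24.62
tcp_pos: [0.5484, 0.0025, 0.1233]
tool_rot: [2.836, -0.003, 1.493]
ft_force: [-0.4, 1.0, -1.0]
grip_width: 0.0402
```

```bash
python3 -c "
from h import *
o=monitor.get_obs();print(o['qpos'],o['ft_force'])
for t in(.3,.348):
 for h in(.0,-.002):print(t,h,delta(*place2(t,h)))
"
```

```text
[-0.38445641  0.46976802  0.32800092  2.33657828 -1.04507538  0.10684115
  0.83756674] [-0.38442101  1.0004516  -1.00894437]
0.3 0.0 (array([-0.0002, -0.0028,  0.0012]), array([ 0.3, -0.2, -0.1]))
0.3 -0.002 (array([-0.0003, -0.0027,  0.0032]), array([ 0.3, -0.2, -0.1]))
0.348 0.0 (array([-0.0002, -0.0019,  0.0022]), array([-2.4, -0.1, -0.1]))
0.348 -0.002 (array([-0.0003, -0.0018,  0.0042]), array([-2.4, -0.1, -0.1]))
```

Request:
{"name": "move_arm", "arguments": {
  "plan": [
    {"delta_pos": [0, -0.002, 0], "angular": [1.2, 0, 0], "fingers": -1},
    {"delta_pos": [0, -0.003, 0.001], "angular": [1.4, 0, 0], "fingers": -1},
    {"delta_pos": [0, -0.003, 0.0022], "angular": [1.4, 0, 0], "fingers": -1}
  ]
}}

```text
time_s: 25.0
tcp_pos: [0.5465, 0.0029, 0.1203]
tool_rot: [2.86, -0.003, 1.493]
ft_force: [-2.0, 0.8, 7.6]
grip_width: 0.0404
```

```bash
python3 -c "
from h import *
o=monitor.get_obs();print(o['qpos'],o['ft_force'])
for t in(.28,):
 for h in(.0,-.002):print(t,h,delta(*place2(t,h)))
"
```

```text
[-0.42276923  0.48392003  0.38771481  2.32679879 -1.02032914  0.15281104
  0.81731427] [-2.03656576  0.81071083  7.56972034]
0.28 0.0 (array([-0.0005, -0.0005, -0.0015]), array([ 0.1, -0.1, -0.1]))
0.28 -0.002 (array([-0.0005, -0.0004,  0.0005]), array([ 0.1, -0.1, -0.1]))
```

Request:
{"name": "move_arm", "arguments": {
  "plan": [
    {"delta_pos": [0, 0, 0], "angular": [0, 0, 0], "fingers": 0},
    {"delta_pos": [0, 0, 0], "angular": [0, 0, 0], "fingers": 0.1},
    {"delta_pos": [0, 0, 0], "angular": [0, 0, 0], "fingers": 0.2},
    {"delta_pos": [0, 0, 0], "angular": [0, 0, 0], "fingers": 0.4},
    {"delta_pos": [0, 0, 0], "angular": [0, 0, 0], "fingers": 0.6},
    {"delta_pos": [0, 0, 0], "angular": [0, 0, 0], "fingers": 0.6}
  ]
}}

```text
time_s: 25.75
tcp_pos: [0.5465, 0.0029, 0.1203]
tool_rot: [2.859, -0.003, 1.493]
ft_force: [-0.4, -0.2, -0.4]
grip_width: 0.0683
```

```bash
python3 -c "
from h import *
o=monitor.get_obs();print(o['qpos'],o['ft_force'],o['grip_width'])
snap('wrist','w19.png')
s=snap('scene','s19.png');cv2.imwrite('pics/s19c.png',cv2.resize(s[150:250,310:430,::-1],None,fx=6,fy=6))
"
```

```text
[-0.42255586  0.48385138  0.38741388  2.32677332 -1.01967319  0.15266486
  0.81667439] [-0.44943797 -0.22029055 -0.40985041] 0.06827179415408471
```

View pics/s19c.png

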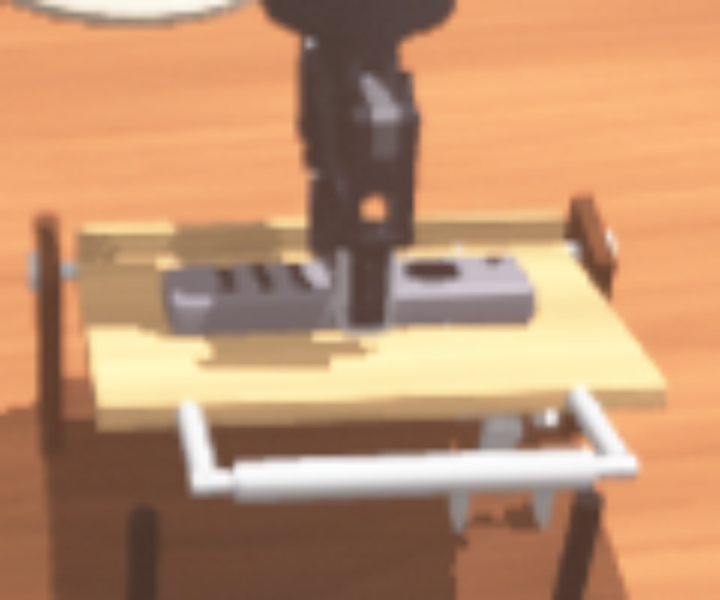

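View pics/w19.png

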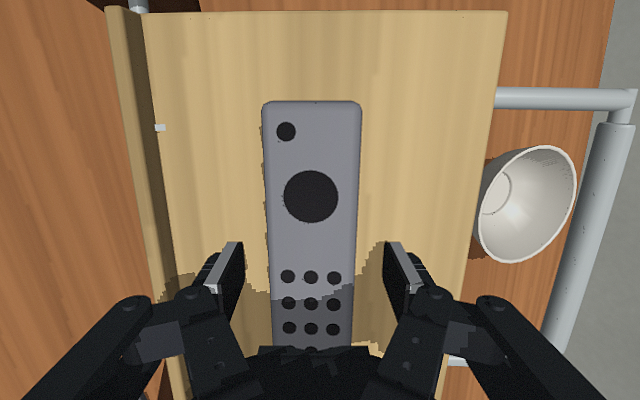

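Released. Retreat along the tool axis and check the result.

Request:
{"name": "move_arm", "arguments": {
  "plan": [
    {"delta_pos": [0, 0, -0.02], "angular": [0, 0, 0], "fingers": 0.6},
    {"delta_pos": [0, 0, -0.06], "angular": [2, 0, 0], "fingers": 0.6},
    {"delta_pos": [0, 0, -0.11], "angular": [8, 0, 0], "fingers": 0.6},
    {"delta_pos": [0, 0, -0.16], "angular": [14, 0, 0], "fingers": 0.6},
    {"delta_pos": [0, 0, -0.19], "angular": [16, 0, 0], "fingers": 0.6},
    {"delta_pos": [0, 0, -0.19], "angular": [16, 0, 0], "fingers": 0.6},
    {"delta_pos": [0, 0, -0.19], "angular": [16, 0, 0], "fingers": 0.6}
  ]
}}

```text
time_s: 26.72
tcp_pos: [0.4933, 0.0068, 0.302]
tool_rot: [3.139, -0.003, 1.493]
ft_force: [0.3, -0.5, -0.1]
grip_width: 0.0684
```

```bash
python3 -c "
from h import *
T=pose();print(T[:3,3],monitor.get_obs()['qpos'])
w=snap('wrist','w20.png');C=cam('wrist',T)
hsv=cv2.cvtColor(w[:,:,::-1].copy(),cv2.COLOR_BGR2HSV)
f=lambda a,b,c:H+a*u+b*ys+c*n
print('bar/board pred',proj(C,[f(.22,.065,0),f(.22,-.065,0),f(.16,.11,.006),f(.16,-.11,.006)]).round(1).tolist())
print('bed pred corners top',proj(C,[Bd+a*u+b*ys+.018*n for a,b in((.021,.075),(-.021,.075),(-.021,-.075),(.021,-.075))]).round(1).tolist())
s=snap('scene','s20.png');cv2.imwrite('pics/s20c.png',cv2.resize(s[150:250,310:430,::-1],None,fx=6,fy=6))
"
```

```text
[0.49326671 0.00684934 0.30200965] [-0.96413415  0.37424151  1.16129597  2.04584929 -0.41980232  0.98115738
  0.3352336 ]
bar/board pred [[515.3, 106.7], [490.4, 238.0], [450.3, 53.6], [423.9, 268.9]]
bed pred corners top [[379.7, 93.9], [336.3, 93.6], [333.2, 233.5], [370.7, 239.2]]
```

View pics/w20.png

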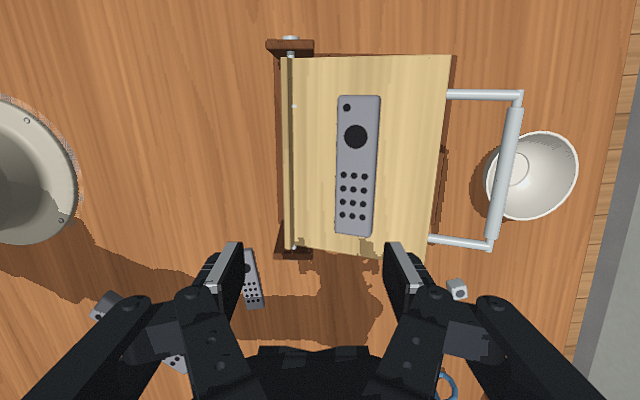

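View pics/s20c.png

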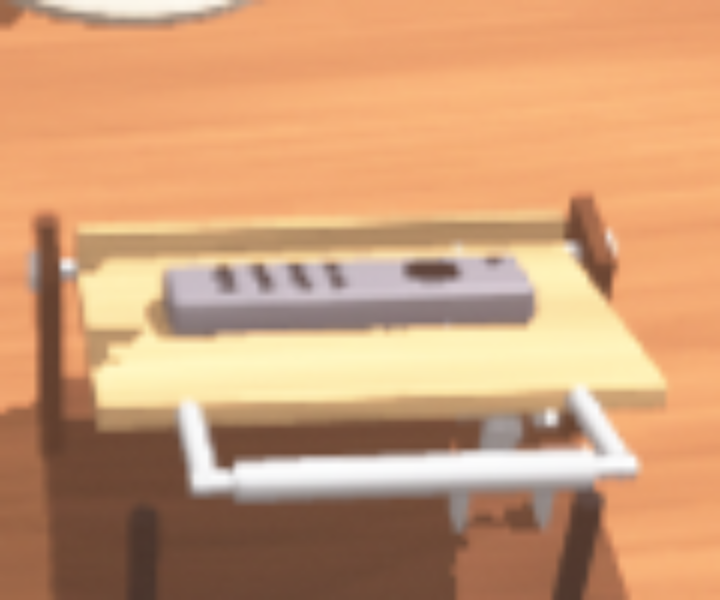

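Request:
{"name": "move_arm", "arguments": {
  "plan": [
    {"delta_pos": [0, 0, 0], "angular": [0, 0, 0], "fingers": 0.6},
    {"delta_pos": [0, 0, 0], "angular": [0, 0, 0], "fingers": 0.6},
    {"delta_pos": [0, 0, 0], "angular": [0, 0, 0], "fingers": 0.6},
    {"delta_pos": [0, 0, 0], "angular": [0, 0, 0], "fingers": 0.6}
  ]
}}

```text
time_s: 27.32
tcp_pos: [0.493, 0.0065, 0.3018]
tool_rot: [3.14, -0.003, 1.492]
ft_force: [0.2, -0.1, -0.7]
grip_width: 0.0684
```

```bash
python3 -c "
from h import *
s=snap('scene','s21.png')[:,:,::-1];a=cv2.imread('pics/s20.png')
d=cv2.absdiff(a,s.copy()).max(2)[190:260,310:430];print('changed px on rest',(d>25).sum())
print(monitor.get_obs()['time_s'],bot.hand_in())
"
```

```text
changed px on rest 1
the job is handed in; nothing more can be done
27.375 None
```

The rest is in its lowest notch, and the middle-sized remote lies flat on the middle of the board, keys up, with its length along the lip. I handed in at 27.4 s.

**What I did:** I gripped the pull bar and raised the board to about 1.22 rad, where the catch looked flipped in the picture. I then lowered the board steadily onto its stop, raised it to 0.42, waited and let it sink back. The notch held under an 11 N push before I let go.

**Last checks:**
- **Board:** bar and board edges match the model at 0.348 rad to within about 2 px.
- **Remote:** its corners fall within about 2 px of the intended place, roughly 2 mm.
- **Settled:** nothing on the rest moved over the last 0.6 s, with the arm clear.
- **Other things:** those in view of the last pictures looked undisturbed, but I didn't measure them again.

**What disagreed or failed:**
- **Fingertips:** they sit about 22 mm behind the reported tool point, not 14 mm ahead as stated. My first grasp closed above the bar, so I measured the true offset from the pictures and a light touch on the cabinet.
- **Wrist angle:** joint 6 reached the edge of its range, so I couldn't tilt the tool fully to the board's slope. Readings went down to 0.107, slightly under the listed 0.11. I released the remote about 4° short of flat, with its upper edge already touching, and it settled flat.

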